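Set up the folding jam stand on the breakfast table

ROBOT

A 7-joint arm with a two-finger parallel gripper is mounted at the origin on the work surface. World frame = base frame: x ahead of the robot, y to its left, z up, the work surface at z = 0. Lengths are in m, angles in rad, forces in N, time in s.
With the tool pointing down it reaches from about 0.4 to 0.85 m from the base axis. Payload 10.4 kg.
Tool frame: the origin (TCP) lies between the finger pads; the fingertips stand manip.finger_overhang ahead of it and the grasp point (between the pads) lies 11 mm behind it (manip.finger_overhang is the distance from the TCP to the fingertips, in m); x points along the fingers, z is the direction in which the jaws open and shut, and the axes are right-handed (so a half turn about x gives the same grasp; the last joint's range is limited). The gripper opens to 85 mm and grips with 20 to 120 N. Pads are 22 mm wide; open, the fingers measure 114 mm over their backs; the gripper's body (76 mm by 85 mm) begins 54 mm behind the grasp point. The pads swing forward as they close: fully open they stand 13 mm farther back than shut.
Start: joints at [1.257, 0.332, -0.065, 1.46, 0.022, 1.35, -0.088], TCP at [0.179, -0.599, 0.239] pointing down, gripper open.
Joint ranges: [-2.6, 2.6], [-0.5, 2.12], [-1.47, 1.34], [0.16, 2.42], [-1.27, 4.41], [0.06, 2.06], [-2.6, 2.6]. Speed limits (rad/s): [2.22, 2.22, 2.79, 2.79, 3.14, 3.14, 3.14].

INTERFACE

Orientations are given as a unit quaternion [x, y, z, w].
In Python, from workcell import get_obs, camera, workorder, manip gives the robot as it stands. The module is installed in compiled form; this text tells all that it offers.
- The arm moves only by the tool play_rows, never from a script. Its argument "increments" is text: rows parted by semicolons, each of 4 numbers parted by spaces: the shift along the tool's x, y, z in m, then the turn about the tool's x in rad. A call has 1 to 20 rows; each row shifts and turns the pose as measured when the row begins, along the tool's axes as they then stand; what a row does not reach is not made up. A row lasts 1/10 s, in which the tool goes at most 50 mm and 8.59 degrees, less where a joint would pass 70% of its speed; a pose out of reach is approached as far as the arm can. A call is refused whole if a number of a shift passes 0.05 or a number of a turn 0.15, either way. A call with a gripper value outside its range is refused whole. "hand" is the gripper command: -1 is fully open, 1 is shut, values between are in proportion, set as the call begins (left out, the last holds). The fingers move at their own pace and stop on an object; "squeeze" is the grip in N (left out, the last holds). Time passes only in rows, so rows that do not move let the fingers close. It gives the time, the measured TCP pose, the force and the opening at its end, in the units of the state.
- get_obs(): the state, without advancing time (a new reading comes with each control period).
- camera(name): name is "scene" or "top"; returns a dict with "img" (400x640x3 uint8, blue, green, red), "fov_y" (degrees; the focal length in pixels is half the picture's height over the tangent of half this angle, whatever the lens; pixels are square), "cx", "cy" (the principal point, pixels), "distortion" ([k1, k2, p1, p2, k3] as OpenCV has them; the pictures are not rectified), "R" (3x3) and "t" (3): a world point X has camera coordinates R X + t. Camera axes: x right, y down, z forward; pixel columns grow to the right and rows downward; lengths in m; the calibration is good to about 2 mm. A picture is of the moment at which its call begins. There is no depth.
- workorder.hand_in(): hands the job in, once; it reports no verdict.
The state is a dict: "clock": time; "joint_pos": joint angles; "joint_velocities": joint speeds; "tau": joint torques, N m; "position": TCP position; "ee_rot": TCP orientation; "ft_force": force on the tool from outside, world axes, zero at the start; "torque": the same for the moment, N m; "grip_width": opening from 0.0 (shut) to 1.0 (fully open).
Only numpy, scipy, OpenCV 4.12 (cv2) and the standard library are available. Lean on these libraries where they do the work, as an engineer would, in place of code of your own. Each camera call takes 0.05 s, during which the arm holds its last target.

TASK

Set up the jam stand: take the leaf by its bar and swing it over until it snaps fully open and flat, then draw the wiper block slowly over the whole open stand, pressing lightly and steadily all the way, from the outer edge of the fixed half across the hinge to the outer edge of the leaf. Put the wiper back in its dish, then stand every jam jar from the tray upright on the open stand, wholly on the board. Leave the tumbler, the bowl and the creamer where they are.

Things in the scene. Friction and masses are not known exactly. Their poses are not given: they have to be found in the camera images.
- stand: Folding pale-wood stand, fixed to the table. Origin on the table under the middle of the hinge; x along the hinge, y to the side where the leaf opens, z up. Fixed half: a board 200 mm (x), y from -130 mm to 0, top 50 mm above the table, on two cheeks. Hinge axis along x at y = 0, 50 mm high. Open, it is one flat board 200 mm (x) by 260 mm (y -130 to +130 mm), top 50 mm high.
- leaf (a joint): Angle of the stand's leaf (200 x 130 x 10 mm, 0.3 kg), rad. 0: folded on top of the fixed half; grows as its outer edge swings up and over to +y; 3.14: open, flat, flush with the fixed half, against its end stop. An over-centre sprung strut and its weight push it to the nearer end (dead centre at 1.57): about 3 N at the bar lifts it; let go beyond 1.8 it snaps open by itself.
- bar (a point): Middle of the leaf's handle: a round steel bar 12 mm thick, 120 mm long, parallel to the hinge, 156 mm from its axis. Folded: at y = -150 mm in the stand's frame, 92 mm above the table (32 mm above the leaf's face, 20 mm beyond its edge), free to pinch from above; it turns between the fingers. Open: underneath, y = +150 mm, 8 mm above the table. Axes turn with the leaf; x along the bar.
- wiper: Crumb wiper block, loose, 0.24 kg, standing on its sole in the dish: a grey plate 170 mm (x) by 42 mm (y), 16 to 30 mm above its underside, and a dark wooden rib 120 mm (x) x 24 mm (y), 30 to 70 mm high, to grip across the 24 mm. Origin at the centre of the uncompressed sole's underside, z up. To wipe, its long side x lies along the hinge and it moves sideways, along y.
- wiper_sole (a joint): How far the wiper's sprung rubber sole (165 x 36 mm) is pushed up into the block, 0 to 0.010 m. The spring force is 2.4 N at 0 plus 0.6 N per mm; at rest on its sole the block compresses it by under 0.5 mm.
- sole (a point): Centre of the underside of the wiper's sole (it moves with the sole).
- dish: Shallow white oblong dish, fixed (place and yaw vary, either side of the stand): 210 mm (x) by 90 mm (y), walls 5 mm thick and 18 mm high, inner floor 5 mm above the table. Origin at the centre of its underside. The wiper stands in it lengthwise along x.
- tray: Cream cafeteria tray, fixed (on the other side of the stand from the dish), a slab 250 mm (x) by 210 mm (y), its top 4 mm above the table. Origin at the centre of its underside.
- jar1: Closed jam jar of amber glass with paper band and steel lid, 60 mm in diameter and 62 mm high, 0.15 to 0.31 kg, standing on the tray. Two to four jars are there; an absent one reads None. Origin at the centre of its underside, z up its axis.
- jar2: Closed jam jar of amber glass with paper band and steel lid, 60 mm in diameter and 62 mm high, 0.15 to 0.31 kg, standing on the tray. Two to four jars are there; an absent one reads None. Origin at the centre of its underside, z up its axis.
- jar3: Closed jam jar of amber glass with paper band and steel lid, 60 mm in diameter and 62 mm high, 0.15 to 0.31 kg, standing on the tray. Two to four jars are there; an absent one reads None. Origin at the centre of its underside, z up its axis.
- jar4: Closed jam jar of amber glass with paper band and steel lid, 60 mm in diameter and 62 mm high, 0.15 to 0.31 kg, standing on the tray. Two to four jars are there; an absent one reads None. Origin at the centre of its underside, z up its axis.
- tumbler: Bystander: glass tumbler, 72 mm wide, 90 mm high, on the table beyond the stand. Origin at the centre of its underside.
- soup_bowl: Bystander: white bowl, 120 mm wide, 50 mm high, on the table beyond the stand. Origin at the centre of its underside.
- creamer: Bystander: small white creamer pot, 44 mm wide, 35 mm high, on the table beyond the stand. Origin at the centre of its underside.
Mind the look-alikes: they are no part of the job. Leave any pink look-alike of the jar2 alone.

How it is judged:
On the way, in this order (a step that is already met when the one before it is completed fails the run):
1. the leaf has snapped over and lies fully open (value of joint leaf above 3 rad), for 0.3 s.
2. the wiper is pressed down on the fixed half, near its outer edge, with no jar on the stand (1 to 15 N) (contact force between wiper and stand between 1 and 15 N and value of joint leaf above 3 rad and angle between wiper's own z axis and vertical below 0.15 rad and x of sole in the frame of stand between -0.05 and 0.05 m and y of sole in the frame of stand between -0.125 and -0.075 m and height (world z) of each of jar1, jar2, jar3, jar4 below 0.042 m), for 0.1 s.
3. the pressed wiper passes the inner part of the fixed half (1 to 15 N) (contact force between wiper and stand between 1 and 15 N and value of joint leaf above 3 rad and angle between wiper's own z axis and vertical below 0.15 rad and x of sole in the frame of stand between -0.05 and 0.05 m and y of sole in the frame of stand between -0.06 and -0.012 m), for 0.1 s.
4. the pressed wiper, past the seam, passes the inner part of the leaf (1 to 15 N) (contact force between wiper and stand between 1 and 15 N and value of joint leaf above 3 rad and angle between wiper's own z axis and vertical below 0.15 rad and x of sole in the frame of stand between -0.05 and 0.05 m and y of sole in the frame of stand between 0.012 and 0.06 m), for 0.1 s.
5. the pressed wiper reaches the leaf's outer edge (1 to 15 N) (contact force between wiper and stand between 1 and 15 N and value of joint leaf above 3 rad and angle between wiper's own z axis and vertical below 0.15 rad and x of sole in the frame of stand between -0.05 and 0.05 m and y of sole in the frame of stand between 0.075 and 0.125 m), for 0.1 s.
6. the wiper is back in its dish (horizontal distance between wiper and dish below 0.035 m and z of wiper in the frame of dish below 0.015 m and angle between wiper's own z axis and vertical below 0.15 rad), for 0.2 s.
At the end, for the whole second after the job is handed in: The leaf is fully open (over 3.0 rad); the wiper stands upright in its dish, released (within 35 mm of the dish's centre); every jar present stands upright (within 0.15 rad) and still on the open stand, its centre within 80 mm of the middle along the hinge and 110 mm across it (all of step 6 and value of joint leaf above 3 rad and contact force between the fingers and wiper below 0.5 N and x of jar1 in the frame of stand between -0.08 and 0.08 m and y of jar1 in the frame of stand between -0.11 and 0.11 m and z of jar1 in the frame of stand between 0.042 and 0.06 m and angle between each of jar1, jar2, jar3, jar4's own z axis and vertical below 0.15 rad and linear speed of each of jar1, jar2, jar3, jar4 below 0.03 m/s and x of jar2 in the frame of stand between -0.08 and 0.08 m and y of jar2 in the frame of stand between -0.11 and 0.11 m and z of jar2 in the frame of stand between 0.042 and 0.06 m and x of jar3 in the frame of stand between -0.08 and 0.08 m and y of jar3 in the frame of stand between -0.11 and 0.11 m and z of jar3 in the frame of stand between 0.042 and 0.06 m and x of jar4 in the frame of stand between -0.08 and 0.08 m and y of jar4 in the frame of stand between -0.11 and 0.11 m and z of jar4 in the frame of stand between 0.042 and 0.06 m); the robot touches nothing.
It fails at once if the tumbler is shifted by more than 3 cm (distance of tumbler from where it was at the start of the episode above 0.03 m).
It fails at once if the soup bowl is shifted by more than 3 cm (distance of soup_bowl from where it was at the start of the episode above 0.03 m).
It fails at once if the creamer is shifted by more than 3 cm (distance of creamer from where it was at the start of the episode above 0.03 m).
Of jar1, jar2, jar3, jar4 only 2 to 4 are there at a start; the rules pass over those that are not, and their reading is None.
At some moment in a run one of jar1, jar2, jar3, jar4 may be knocked a few centimetres aside while the robot is not near it.
Once in a run the grip may slacken for a moment while it holds something.
It also fails if it takes over 210 s, if anything falls off the work surface, if the arm or the gripper's body presses on something with over 40 N, if the wrist force passes 120 N, or if a joint passes its speed limit or range.

## Working session

There is one attempt and no reset: what is moved stays moved. The work goes in short steps, Python scripts to look and compute and a tool call to move; the robot and the scene stay as the last step left them, time stands still between calls to the robot, and variables do not carry over. Pictures are saved under pics/ and viewed, and the job is handed in when it is done.

Besides the shell and the picture viewer there is one more tool, called after "Request:" as name(argument=value, ...), one argument or row to a line, values as JSON. play_rows: Moves the arm, as the interface text tells. Its arguments: {"type":"object","properties":{"increments":{"type":"string"},"hand":{"type":"number"},"squeeze":{"type":"number"}},"required":["increments"]}

```bash
mkdir -p pics; ls
cat > h.py <<'E'
import numpy as np, cv2
from workcell import get_obs, camera, workorder, manip
def K(c):
    h,w=c["img"].shape[:2]; f=h/2/np.tan(np.radians(c["fov_y"])/2)
    return np.array([[f,0,c["cx"]],[0,f,c["cy"]],[0,0,1]])
def ray(c,uv,z):
    p=cv2.undistortPoints(np.array(uv,float).reshape(-1,1,2),K(c),np.array(c["distortion"])).reshape(-1,2)
    R=np.array(c["R"]);t=np.array(c["t"]);C=-R.T@t
    d=np.c_[p,np.ones(len(p))]@R
    return C+d*((np.asarray(z)-C[2])/d[:,2])[:,None]
def proj(c,X):
    return cv2.projectPoints(np.array(X,float).reshape(-1,1,3),cv2.Rodrigues(np.array(c["R"]))[0],np.array(c["t"],float),K(c),np.array(c["distortion"]))[0].reshape(-1,2)
E
python3 - <<'E'
from h import *
o=get_obs(); print(o, manip.finger_overhang)
for n in("scene","top"):
    c=camera(n); cv2.imwrite(f"pics/{n}0.png",c["img"]); R=np.array(c["R"]);print(n,c["fov_y"],-R.T@np.array(c["t"]),R)
E
```

```text
pics
{'clock': 0.0, 'joint_pos': array([ 1.25741895,  0.33290249, -0.06472529,  1.46094802,  0.02161296,
        1.34988083, -0.08849749]), 'joint_velocities': array([ 0.00182423, -0.00065205, -0.00229283, -0.00142146,  0.00169716,
       -0.0011626 , -0.00074028]), 'tau': array([ 1.20535457e-03, -6.25457096e+01,  4.98706335e-02, -3.91605484e+01,
        1.62452197e-02,  9.92300775e-03, -6.15874114e-05]), 'position': array([ 0.1790879 , -0.59841479,  0.23849366]), 'ee_rot': array([ 0.42255622,  0.56759723, -0.42198762,  0.56675045]), 'ft_force': array([ 1.06884809,  0.6282738 , -0.35286377]), 'torque': array([-0.0163597 ,  0.03384857,  0.01440918]), 'grip_width': 1.0036593438542816} 0.008
scene 47.34237643257548 [1.5729072  0.14185992 0.77839824] [[-0.1872683   0.9822479  -0.01093842]
 [ 0.56427331  0.09845205 -0.81969679]
 [-0.80406854 -0.15967548 -0.57269323]]
top 44.221026509851 [ 0.24292206 -0.06750162  1.71522041] [[ 0.00975965 -0.99980685 -0.01705885]
 [-0.98046719 -0.00621671 -0.19658443]
 [ 0.19644041  0.01864424 -0.98033849]]
```

View pics/scene0.png

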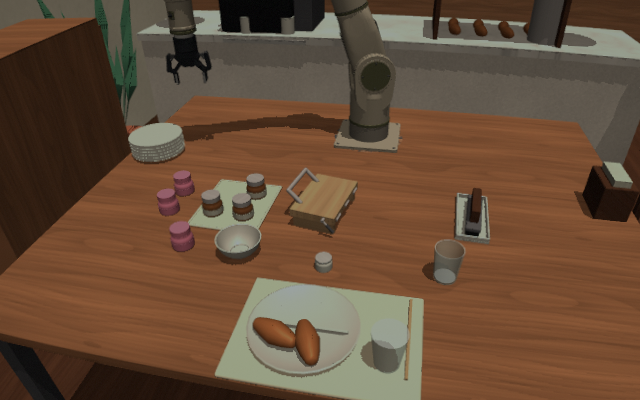

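View pics/top0.png

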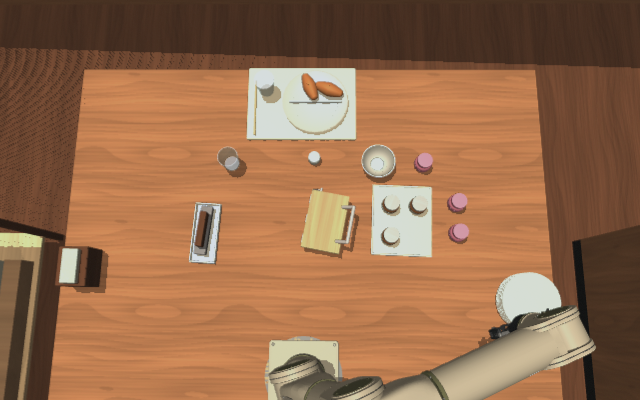

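The top view shows the folded stand at about (328,222) with its bar at (347,225), and the dish and wiper at (205,233). The tray is at (401,221) with three amber jars at (391,205), (419,205) and (390,237). The pink pots at (424,162), (458,203) and (459,232) are off the tray and are the look-alikes. I'll enlarge this before measuring.

Run:
```python
import cv2
t=cv2.imread("pics/top0.png"); s=cv2.imread("pics/scene0.png")
cv2.imwrite("pics/t_stand.png",cv2.resize(t[175:270,290:440],None,fx=5,fy=5,interpolation=cv2.INTER_CUBIC))
cv2.imwrite("pics/t_dish.png",cv2.resize(t[190:275,170:240],None,fx=6,fy=6,interpolation=cv2.INTER_CUBIC))
cv2.imwrite("pics/s_stand.png",cv2.resize(s[155:255,190:370],None,fx=4.4,fy=4.4,interpolation=cv2.INTER_CUBIC))
```

```text
(no output)
```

View pics/t_stand.png

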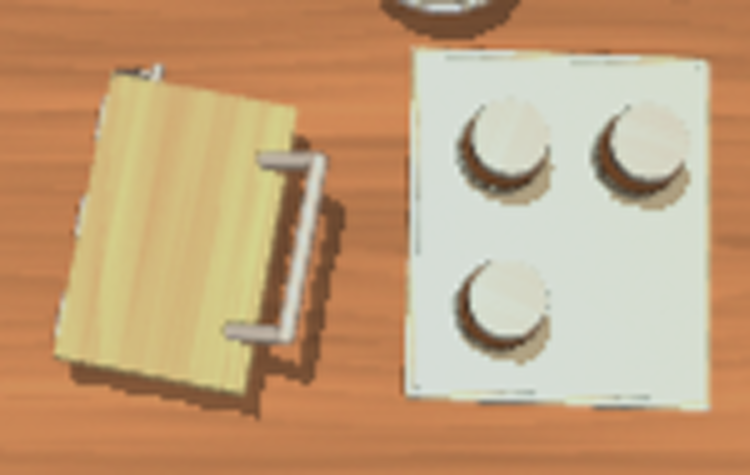

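View pics/t_dish.png

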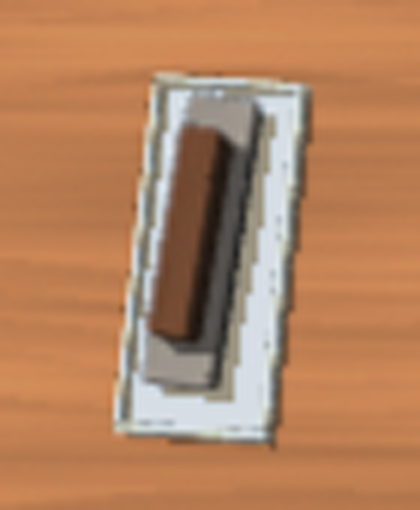

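View pics/s_stand.png

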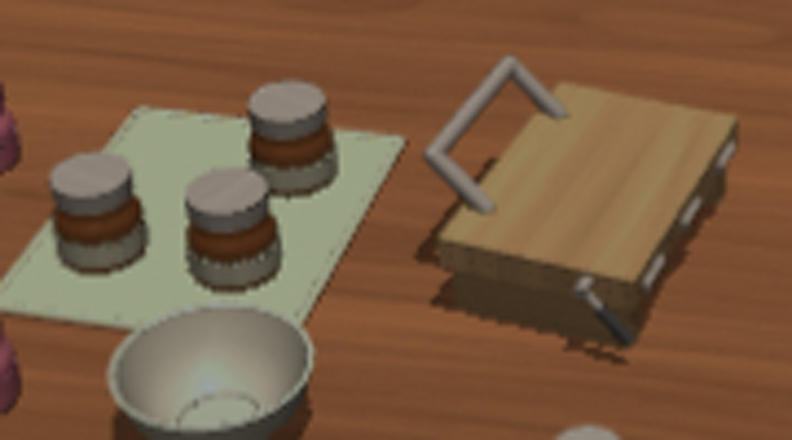

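Run:
```python
from h import *
c=camera("top")
f=lambda p,s,o: np.array(p,float)/s+np.array(o)-0.4*0
q=f([(112,72),(297,107),(245,390),(55,355)],5,(290,175))
L=ray(c,q,np.full(4,.06)); print("leaf corners",L.round(4))
hx=L[0]-L[3]; yaw=np.arctan2(hx[1],hx[0]); hx2=L[1]-L[2]; print(np.degrees(yaw),np.degrees(np.arctan2(hx2[1],hx2[0])),np.linalg.norm(hx),np.linalg.norm(hx2), np.linalg.norm(L[0]-L[1]))
print("hinge mid",(L[0]+L[3])/2,"leaf center",L.mean(0))
B=ray(c,f([(320,157),(284,338)],5,(290,175)),np.full(2,.095)); print("bar",B.round(4),B.mean(0))
J=ray(c,f([(511,137),(647,143),(510,300)],5,(290,175)),np.full(3,.066)); print("jars",J.round(4))
T=ray(c,f([(414,48),(710,62),(710,410),(405,397)],5,(290,175)),np.full(4,.004)); print("tray",T.round(4),T.mean(0))
D=ray(c,f([(153,75),(310,88),(273,443),(115,432)],6,(170,190)),np.full(4,.018)); print("dish",D.round(4),D.mean(0));d=D[0]-D[3];print(np.degrees(np.arctan2(d[1],d[0])))
W=ray(c,f([(184,122),(224,130),(195,340),(150,333)],6,(170,190)),np.full(4,.075)); print("rib",W.round(4),W.mean(0));d=W[0]-W[3];print(np.degrees(np.arctan2(d[1],d[0])))
```

```text
leaf corners [[ 0.6213 -0.0277  0.06  ]
 [ 0.5974 -0.1551  0.06  ]
 [ 0.4028 -0.1194  0.06  ]
 [ 0.4254  0.0087  0.06  ]]
-10.513291954211136 -10.39118777051184 0.19927282641990737 0.19781790115791234 0.12958774620045266
hinge mid [ 0.52335217 -0.00951052  0.06      ] leaf center [ 0.51173733 -0.07336227  0.06      ]
bar [[ 0.5558 -0.1684  0.095 ]
 [ 0.434  -0.144   0.095 ]] [ 0.49487023 -0.15622031  0.095     ]
jars [[ 0.5761 -0.3004  0.066 ]
 [ 0.5725 -0.3926  0.066 ]
 [ 0.4642 -0.2973  0.066 ]]
tray [[ 0.6529 -0.2415  0.004 ]
 [ 0.6439 -0.4514  0.004 ]
 [ 0.397  -0.4423  0.004 ]
 [ 0.4043 -0.232   0.004 ]] [ 0.52453619 -0.34177313  0.004     ]
dish [[0.5811 0.3858 0.018 ]
 [0.5739 0.2927 0.018 ]
 [0.3662 0.3043 0.018 ]
 [0.3717 0.3957 0.018 ]] [0.47317869 0.34462605 0.018     ]
-2.7069373621363364
rib [[0.5426 0.3514 0.075 ]
 [0.5382 0.3284 0.075 ]
 [0.4189 0.3383 0.075 ]
 [0.4226 0.3638 0.075 ]] [0.48057563 0.34547393 0.075     ]
-5.916715960162781
```

```bash
cat >> h.py <<'E'
from scipy.spatial.transform import Rotation as Ro
YAW=np.radians(-10.45); S0=np.array([0.5235,-0.0095,0.])
RS=Ro.from_euler('z',YAW).as_matrix()
def st(x,y,z): return S0+RS@np.array([x,y,z])      # stand->world
def inst(p): return RS.T@(np.array(p)-S0)
def rel(p,yaw=None,n=None):
    """tool-axes shift to world TCP p; turn so that tool z heading = yaw (deg, mod 180)"""
    o=get_obs(); R=Ro.from_quat(o["ee_rot"]).as_matrix(); d=R.T@(np.array(p)-o["position"])
    h=np.degrees(np.arctan2(R[1,2],R[0,2])); out=""
    if yaw is not None:
        # turning +a about tool x (down) lowers world heading by a
        t=-((yaw-h+90)%180-90); out=f" turn about x {np.radians(t):.3f} (or {np.radians(t-np.sign(t)*180):.3f})"
    print("clock %.1f"%o["clock"],"tcp",o["position"].round(4),"instand",inst(o["position"]).round(4),"xaxis",R[:,0].round(3),"z-heading %.1f"%h,"w %.3f"%o["grip_width"],"F",o["ft_force"].round(1),"j7 %.2f"%o["joint_pos"][6])
    print("shift in tool axes",d.round(4),out)
    return d
E
python3 - <<'E'
from h import *
rel(st(0,-.15,.15),90-10.45)
E
```

```text
clock 0.1 tcp [ 0.1791 -0.5985  0.2387] instand [-0.2318 -0.6417  0.2387] xaxis [-0.     0.001 -1.   ] z-heading -73.3 w 0.998 F [0.  0.1 0.7] j7 -0.09
shift in tool axes [ 0.089   0.4305 -0.3319]  turn about x 0.473 (or -2.668)
```

Request:
play_rows(
  increments="0 0 0 0.12;0 0 0 0.12;0 0 0 0.12;0 0 0 0.11;0 0 0 0",
  hand=-1,
  squeeze=40,
)

```text
clock: 0.65
position: [0.1787, -0.5977, 0.2368]
ee_rot: [0.547, 0.45, -0.546, 0.447]
ft_force: [0.8, 0.3, -0.2]
grip_width: 0.998
```

Run:
```python
from h import *
rel(st(0,-.15,.15),90-10.45)
```

```text
clock 0.7 tcp [ 0.1787 -0.5977  0.2368] instand [-0.2324 -0.641   0.2368] xaxis [-0.001  0.004 -1.   ] z-heading -101.3 w 0.998 F [ 0.8  0.3 -0.2] j7 -0.56
shift in tool axes [ 0.0882  0.2256 -0.4939]  turn about x -0.014 (or 3.127)
```

Request:
play_rows(
  increments="0 0.017 -0.037 -0.014;0 0.017 -0.037 0;0 0.017 -0.037 0;0 0.017 -0.037 0;0 0.017 -0.037 0;0 0.017 -0.037 0;0 0.017 -0.037 0;0 0.017 -0.037 0;0 0.017 -0.037 0;0 0.017 -0.037 0;0 0.017 -0.037 0;0 0.017 -0.037 0;0 0 0 0",
)

```text
clock: 1.95
position: [0.4601, -0.1764, 0.2356]
ee_rot: [-0.532, -0.467, 0.533, -0.463]
ft_force: [0.1, -0.9, -0.5]
grip_width: 0.997
```

Run:
```python
from h import *
rel(st(0,-.15,.15),90-10.45)
```

```text
clock 1.9 tcp [ 0.4601 -0.1764  0.2356] instand [-0.0321 -0.1757  0.2356] xaxis [-0.004  0.003 -1.   ] z-heading -97.8 w 0.997 F [ 0.1 -0.9 -0.5] j7 -1.45
shift in tool axes [ 0.0855  0.0336 -0.0239]  turn about x 0.047 (or -3.095)
```

Request:
play_rows(
  increments="0 0.018 -0.013 0.047;0.02 0.018 -0.013 0;0.03 0 0 0;0.02 0 0 0;0.01 0 0 0;0 0 0 0",
)

```text
clock: 2.55
position: [0.5012, -0.1555, 0.1535]
ee_rot: [-0.539, -0.459, 0.539, -0.457]
ft_force: [0.0, -0.5, -0.4]
grip_width: 0.999
```

Run:
```python
from h import *
rel(st(0,-.15,.083),90-10.45)
c=camera("scene"); cv2.imwrite("pics/s1.png",cv2.resize(c["img"][100:260,200:440],None,fx=3.3,fy=3.3,interpolation=cv2.INTER_CUBIC))
```

```text
clock 2.5 tcp [ 0.5012 -0.1555  0.1535] instand [ 0.0045 -0.1477  0.1535] xaxis [-0.002  0.001 -1.   ] z-heading -99.4 w 0.999 F [ 0.  -0.5 -0.4] j7 -1.60
shift in tool axes [ 0.0705 -0.0044  0.0023]  turn about x 0.019 (or -3.122)
```

View pics/s1.png

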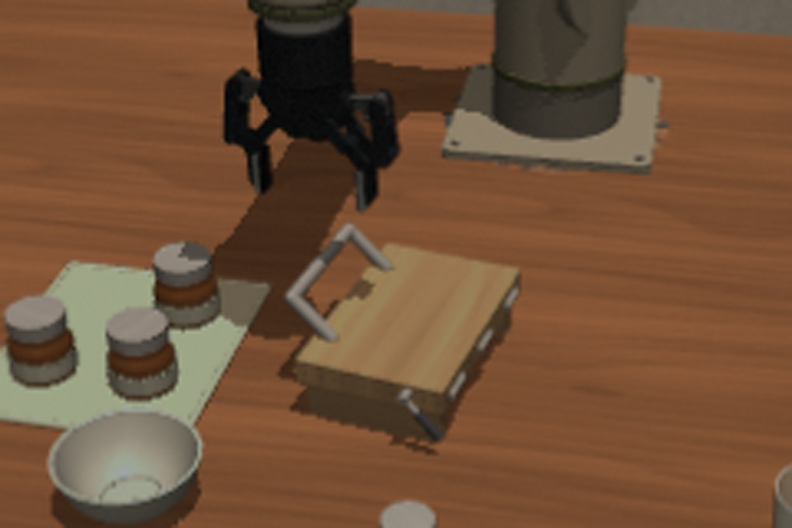

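The open jaws straddle the bar (crop 320,260). The inner finger is above the leaf and will clear its face on the way down, so I'll descend.

Request:
play_rows(
  increments="0.02 -0.004 0.002 0.019;0.02 0 0 0;0.015 0 0 0;0.01 0 0 0;0.006 0 0 0;0 0 0 0",
)

```text
clock: 3.2
position: [0.501, -0.1602, 0.0883]
ee_rot: [0.545, 0.45, -0.542, 0.456]
ft_force: [0.6, -0.5, 0.6]
grip_width: 0.999
```

Request:
play_rows(
  increments="0 0 0 0;0 0 0 0;0 0 0 0;0 0 0 0;0 0 0 0;0 0 0 0;0 0 0 0;0 0 0 0",
  hand=1,
  squeeze=40,
)

```text
clock: 4.0
position: [0.5036, -0.1546, 0.0914]
ee_rot: [0.546, 0.451, -0.538, 0.456]
ft_force: [0.2, 1.7, -0.2]
grip_width: 0.116
```

Run:
```python
from h import *
rel(st(0,-.15,.083),90-10.45)
c=camera("scene"); cv2.imwrite("pics/s2.png",cv2.resize(c["img"][100:260,200:440],None,fx=3.3,fy=3.3,interpolation=cv2.INTER_CUBIC))
```

```text
clock 4.0 tcp [ 0.5036 -0.1546  0.0914] instand [ 0.0067 -0.1463  0.0914] xaxis [ 0.013  0.002 -1.   ] z-heading -100.2 w 0.116 F [ 0.2  1.7 -0.2] j7 -1.64
shift in tool axes [ 0.0083 -0.0069  0.0037]  turn about x 0.005 (or -3.136)
```

View pics/s2.png

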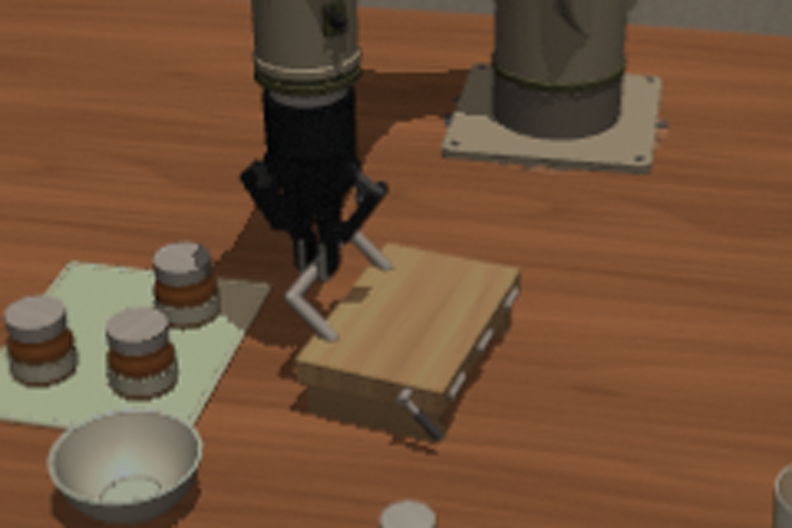

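Request:
play_rows(
  increments="0 0 0 0;0.006 -0.003 0.002 0;0.005 -0.003 0 0;0.004 0 0 0;0.003 0 0 0",
  hand=0.4,
)

```text
clock: 4.55
position: [0.4968, -0.1567, 0.072]
ee_rot: [0.546, 0.451, -0.539, 0.456]
ft_force: [0.0, -0.4, -0.2]
grip_width: 0.303
```

Request:
play_rows(
  increments="0.001 0 0 0;0.001 0 0 0;0 0 0 0;0 0 0 0;0 0 0 0",
  hand=1,
  squeeze=50,
)

```text
clock: 5.05
position: [0.4972, -0.1532, 0.071]
ee_rot: [0.547, 0.452, -0.538, 0.455]
ft_force: [-0.2, 0.4, 1.6]
grip_width: 0.118
```

Run:
```python
from h import *
rel(st(0,-.15,.083),90-10.45)
R=Ro.from_quat(get_obs()["ee_rot"]).as_matrix(); p=get_obs()["position"]
import math
# bar arc waypoints, tcp offset kept
off=inst(p)-np.array([0,-.15,.092]);print("off",off.round(4))
prev=0
for th in range(0,126,6):
    a=math.radians(164.36-th); print(th,(.1558*math.cos(a)).__round__(4),(0.05+.1558*math.sin(a)).__round__(4))
```

```text
clock 5.0 tcp [ 0.4972 -0.1532  0.071 ] instand [ 0.0002 -0.146   0.071 ] xaxis [ 0.012  0.004 -1.   ] z-heading -100.1 w 0.118 F [-0.2  0.4  1.6] j7 -1.65
shift in tool axes [-0.012  -0.0001  0.0039]  turn about x 0.006 (or -3.136)
off [ 0.0002  0.004  -0.021 ]
0 -0.15 0.092
6 -0.1448 0.1075
12 -0.138 0.1223
18 -0.1297 0.1363
24 -0.12 0.1494
30 -0.1089 0.1614
36 -0.0967 0.1722
42 -0.0834 0.1816
48 -0.0692 0.1896
54 -0.0542 0.1961
60 -0.0386 0.2009
66 -0.0227 0.2041
72 -0.0064 0.2057
78 0.0099 0.2055
84 0.0261 0.2036
90 0.042 0.2
96 0.0575 0.1948
102 0.0723 0.188
108 0.0863 0.1797
114 0.0994 0.17
120 0.1114 0.1589
```

Gripped slightly deep, so I'll back off 9 mm before lifting.

Request:
play_rows(
  increments="0 0 0 0;-0.004 0 0.002 0;-0.003 0 0.001 0;0 0 0 0",
  hand=0.4,
)

```text
clock: 5.45
position: [0.4969, -0.1564, 0.0784]
ee_rot: [0.547, 0.452, -0.538, 0.456]
ft_force: [0.5, -1.0, -0.2]
grip_width: 0.301
```

Request:
play_rows(
  increments="0 0 0 0;0 0 0 0;0 0 0 0;0 0 0 0;0 0 0 0",
  hand=1,
  squeeze=50,
)

```text
clock: 5.95
position: [0.4975, -0.1533, 0.0787]
ee_rot: [0.547, 0.454, -0.536, 0.455]
ft_force: [-0.1, 1.6, 0.9]
grip_width: 0.119
```

Run:
```python
from h import *
rel(st(0,-.15,.083),90-10.45)
```

```text
clock 6.0 tcp [ 0.4975 -0.1533  0.0787] instand [ 0.0005 -0.1461  0.0787] xaxis [ 0.013  0.008 -1.   ] z-heading -100.0 w 0.119 F [-0.1  1.6  0.9] j7 -1.63
shift in tool axes [-0.0043 -0.0005  0.0039]  turn about x 0.007 (or -3.134)
```

Request:
play_rows(
  increments="-0.008 0 -0.002 0;-0.008 0 -0.003 0;-0.008 0 -0.003 0;-0.007 0 -0.004 0;-0.007 0 -0.004 0;-0.007 0 -0.004 0;-0.007 0 -0.005 0;-0.006 0 -0.005 0;-0.006 0 -0.005 0",
)

```text
clock: 6.85
position: [0.5043, -0.1172, 0.1464]
ee_rot: [0.549, 0.453, -0.535, 0.456]
ft_force: [6.9, 2.3, -9.4]
grip_width: 0.117
```

```bash
cat >> h.py <<'E'
def leaf(offz=-.013,offy=.002):
    p=inst(get_obs()["position"]); y=p[1]-offy; z=p[2]-offz-.05
    print("theta",164.36-np.degrees(np.arctan2(z,y)),"r",np.hypot(y,z))
E
python3 - <<'E'
from h import *
rel(st(0,-.15,.083),90-10.45); leaf()
c=camera("scene"); cv2.imwrite("pics/s3.png",cv2.resize(c["img"][100:260,200:440],None,fx=3.3,fy=3.3,interpolation=cv2.INTER_CUBIC))
E
```

```text
clock 6.8 tcp [ 0.5043 -0.1172  0.1464] instand [ 0.0007 -0.1094  0.1464] xaxis [ 0.017  0.009 -1.   ] z-heading -100.1 w 0.117 F [ 6.9  2.3 -9.4] j7 -1.67
shift in tool axes [ 0.0629 -0.0019  0.0414]  turn about x 0.007 (or -3.135)
theta 28.84957234638972 r 0.1560981694174545
```

View pics/s3.png

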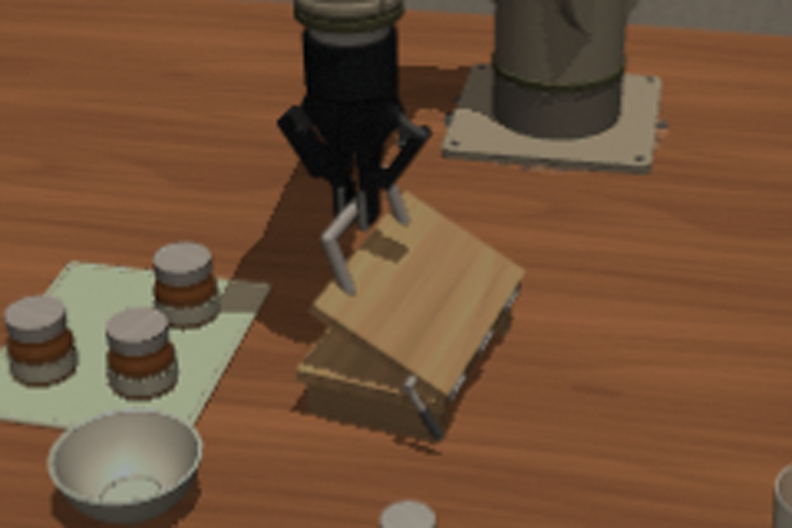

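The leaf is swinging and is now at about 29°. I'll carry on along the arc.

Request:
play_rows(
  increments="-0.006 0 -0.006 0;-0.005 0 -0.006 0;-0.005 0 -0.007 0;-0.0045 0 -0.007 0;-0.004 0 -0.007 0;-0.004 0 -0.007 0;-0.003 0 -0.0075 0;-0.003 0 -0.0075 0;-0.0025 0 -0.008 0;-0.002 0 -0.008 0;-0.0015 0 -0.008 0;-0.001 0 -0.008 0",
)

```text
clock: 8.1
position: [0.52, -0.0359, 0.1953]
ee_rot: [0.548, 0.446, -0.539, 0.457]
ft_force: [-3.5, -5.3, 13.7]
grip_width: 0.119
```

Run:
```python
from h import *
rel(st(0,-.15,.083),90-10.45); leaf()
```

```text
clock 8.1 tcp [ 0.52   -0.0359  0.1953] instand [ 0.0013 -0.0266  0.1953] xaxis [ 0.02  -0.004 -1.   ] z-heading -100.6 w 0.119 F [-3.5 -5.3 13.7] j7 -1.85
shift in tool axes [ 0.1123 -0.0033  0.1233]  turn about x -0.002 (or 3.139)
theta 64.10600030184007 r 0.16089235229286708
```

Request:
play_rows(
  increments="0 0 -0.008 0;0 0 -0.008 0;0 0 -0.008 0;0 0 -0.008 0;0 0 -0.008 0;0.001 0 -0.008 0;0.001 0 -0.008 0;0.0015 0 -0.008 0;0.002 0 -0.008 0;0.0025 0 -0.008 0;0.003 0 -0.0075 0;0.003 0 -0.0075 0;0.0035 0 -0.0075 0",
)

```text
clock: 9.4
position: [0.5405, 0.0726, 0.1798]
ee_rot: [0.548, 0.445, -0.54, 0.458]
ft_force: [2.5, -2.3, -0.2]
grip_width: 0.118
```

Run:
```python
from h import *
rel(st(0,-.15,.083),90-10.45); leaf()
c=camera("scene"); cv2.imwrite("pics/s4.png",cv2.resize(c["img"][50:260,240:480],None,fx=2.8,fy=2.8,interpolation=cv2.INTER_CUBIC))
```

```text
clock 9.4 tcp [0.5405 0.0726 0.1798] instand [0.0019 0.0838 0.1798] xaxis [ 0.021 -0.007 -1.   ] z-heading -100.6 w 0.118 F [ 2.5 -2.3 -0.2] j7 -2.10
shift in tool axes [ 0.0974 -0.0032  0.2335]  turn about x -0.003 (or 3.138)
theta 104.17575488033935 r 0.16452929311374961
```

View pics/s4.png

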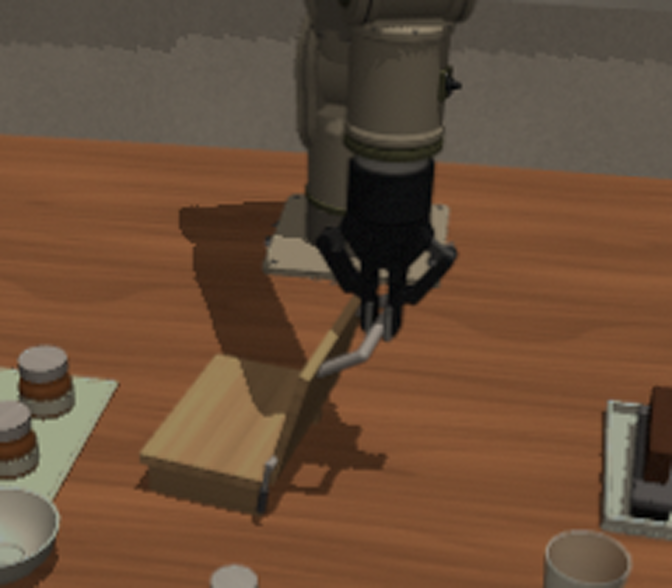

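The leaf is past vertical at about 103–104°. I'll go a little further, then release.

Request:
play_rows(
  increments="0.004 0 -0.0075 0;0.0045 0 -0.007 0;0.005 0 -0.007 0;0.005 0 -0.007 0;0.005 0 -0.006 0",
)

```text
clock: 9.95
position: [0.5472, 0.108, 0.1516]
ee_rot: [0.547, 0.445, -0.542, 0.458]
ft_force: [4.5, 1.9, -1.0]
grip_width: 0.117
```

Request:
play_rows(
  increments="0 0 0 0;-0.005 0 0 0;-0.015 0 0 0;-0.03 0 0 0;-0.04 0 0 0;-0.04 0 0 0;0 0 0 0;0 0 0 0",
  hand=-1,
)

```text
clock: 10.75
position: [0.5426, 0.115, 0.2927]
ee_rot: [0.547, 0.448, -0.539, 0.458]
ft_force: [0.3, -1.0, -1.4]
grip_width: 1.005
```

Run:
```python
from h import *
rel(st(0,-.15,.083),90-10.45)
c=camera("scene"); cv2.imwrite("pics/s5.png",c["img"])
c=camera("top"); cv2.imwrite("pics/t5.png",c["img"])
```

```text
clock 10.8 tcp [0.5426 0.115  0.2927] instand [-0.0038  0.1259  0.2927] xaxis [ 0.018 -0.003 -1.   ] z-heading -100.4 w 1.005 F [ 0.3 -1.  -1.4] j7 -2.14
shift in tool axes [ 0.2096 -0.0004  0.276 ]  turn about x 0.002 (or -3.140)
```

View pics/s5.png

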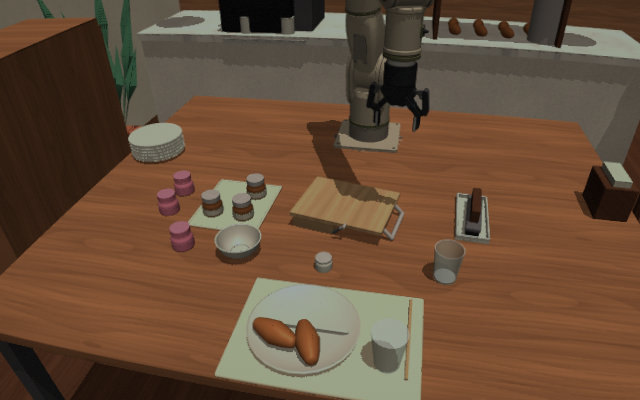

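View pics/t5.png

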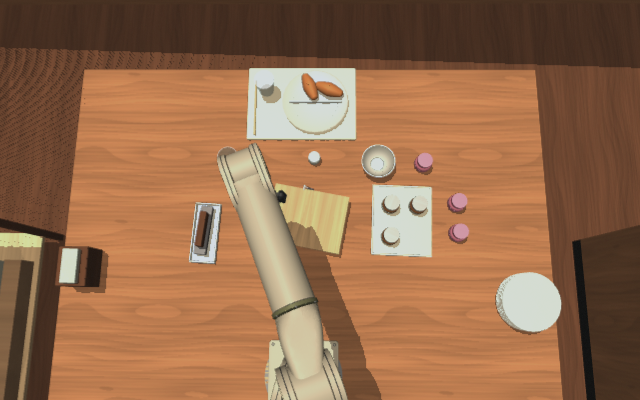

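The leaf is open and flat: scene view (347,207) is one board with the handle at (397,222), and the jars have not moved. Next I'll turn the wrist half a turn to get joint room, then fetch the wiper.

Request:
play_rows(
  increments="0 0 0 -0.15;0 0 0 -0.15;0 0 0 -0.15;0 0 0 -0.15;0 0 0 -0.15;0 0 0 -0.15;0 0 0 -0.15;0 0 0 -0.15;0 0 0 -0.15;0 0 0 -0.15;0 0 0 -0.15;0 0 0 -0.15;0 0 0 -0.15;0 0 0 -0.15;0 0 0 -0.15;0 0 0 -0.15;0 0 0 -0.15;0 0 0 -0.15;0 0 0 -0.15;0 0 0 -0.15",
)

```text
clock: 12.85
position: [0.5313, 0.1127, 0.2707]
ee_rot: [-0.412, 0.579, 0.418, 0.566]
ft_force: [0.3, -0.0, 0.9]
grip_width: 1.0
```

Run:
```python
from h import *
c=camera("top")
cv2.imwrite("pics/t_dish2.png",cv2.resize(c["img"][195:270,175:235],None,fx=8,fy=8,interpolation=cv2.INTER_CUBIC))
f=lambda p,s,o: np.array(p,float)/s+np.array(o)
P=ray(c,f([(190,95),(262,103),(215,388),(143,380)],6,(170,190)),np.full(4,.035)); print("plate",P.round(4),P.mean(0));d=P[0]-P[3];e=P[1]-P[2];print([np.degrees(np.arctan2(v[1],v[0])) for v in(d,e)])
rel([0.4806,0.3455,.15],84.5)
```

```text
plate [[0.5659 0.359  0.035 ]
 [0.5615 0.3167 0.035 ]
 [0.3958 0.3353 0.035 ]
 [0.4001 0.3768 0.035 ]] [0.48082852 0.34693223 0.035     ]
[np.float64(-6.133603024542808), np.float64(-6.407312047225862)]
clock 12.9 tcp [0.5313 0.1126 0.2706] instand [-0.0145  0.1215  0.2706] xaxis [-0.021 -0.005 -1.   ] z-heading 72.4 w 0.999 F [-0.2 -0.3 -0. ] j7 0.79
shift in tool axes [0.1204 0.1165 0.208 ]  turn about x -0.211 (or 2.931)
```

View pics/t_dish2.png

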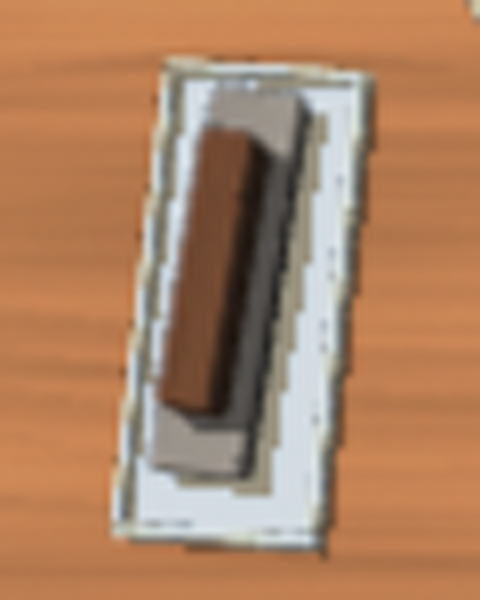

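The wiper is at about (0.4807, 0.3465) with yaw −6.2°, and its rib is at crop (205,270).

Request:
play_rows(
  increments="0 0.005 0.03 -0.1;0 0.01 0.03 -0.1;0 0.01 0.03 0;0 0.01 0.03 0;0 0.01 0.03 0;0 0.01 0.03 0;0 0 0 0",
)

```text
clock: 13.6
position: [0.5028, 0.3009, 0.2635]
ee_rot: [-0.462, 0.54, 0.473, 0.52]
ft_force: [-0.3, 0.3, -0.8]
grip_width: 1.0
```

Run:
```python
from h import *
rel([0.4807,0.3465,.14],83.8)
```

```text
clock 13.6 tcp [0.5028 0.3009 0.2635] instand [-0.0767  0.3015  0.2635] xaxis [-0.032 -0.008 -0.999] z-heading 82.9 w 1.000 F [-0.3  0.3 -0.8] j7 0.58
shift in tool axes [0.1238 0.0238 0.0439]  turn about x -0.016 (or 3.125)
```

Request:
play_rows(
  increments="0.02 0.012 0.022 -0.016;0.03 0.012 0.022 0;0.03 0 0 0;0.03 0 0 0;0.01 0 0 0;0 0 0 0",
)

```text
clock: 14.2
position: [0.4788, 0.3458, 0.1369]
ee_rot: [-0.462, 0.542, 0.474, 0.518]
ft_force: [0.5, -0.6, -0.2]
grip_width: 0.998
```

Run:
```python
from h import *
rel([0.4807,0.3465,.050],83.8)
c=camera("scene"); cv2.imwrite("pics/s6.png",cv2.resize(c["img"][130:290,380:560],None,fx=3.5,fy=3.5,interpolation=cv2.INTER_CUBIC))
```

```text
clock 14.2 tcp [0.4788 0.3458 0.1369] instand [-0.1084  0.3413  0.1369] xaxis [-0.036 -0.011 -0.999] z-heading 82.9 w 0.998 F [ 0.5 -0.6 -0.2] j7 0.43
shift in tool axes [ 0.0868 -0.0048  0.0023]  turn about x -0.015 (or 3.127)
```

View pics/s6.png

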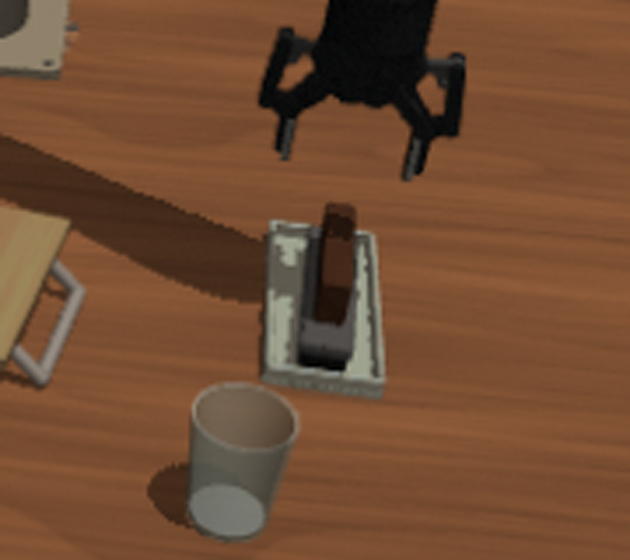

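The jaws are centred across the rib (crop 337,260), so I'll descend and grip.

Request:
play_rows(
  increments="0.025 -0.003 0.002 -0.015;0.025 -0.002 0 0;0.02 0 0 0;0.01 0 0 0;0.005 0 0 0;0 0 0 0",
)

```text
clock: 14.85
position: [0.4879, 0.3478, 0.0591]
ee_rot: [-0.465, 0.536, 0.475, 0.521]
ft_force: [0.1, -0.4, 0.1]
grip_width: 1.001
```

Run:
```python
from h import *
rel([0.4807,0.3465,.050],83.8)
```

```text
clock 14.8 tcp [0.4879 0.3478 0.0591] instand [-0.0998  0.3449  0.0591] xaxis [-0.025 -0.004 -1.   ] z-heading 83.3 w 1.001 F [ 0.1 -0.4  0.1] j7 0.39
shift in tool axes [ 0.0093  0.0068 -0.002 ]  turn about x -0.009 (or 3.133)
```

Request:
play_rows(
  increments="0.004 0.006 -0.002 -0.009;0.004 0.001 0 0;0.001 0 0 0",
)

```text
clock: 15.15
position: [0.4811, 0.3473, 0.0524]
ee_rot: [-0.468, 0.532, 0.477, 0.52]
ft_force: [-0.1, 1.1, -0.6]
grip_width: 1.003
```

Request:
play_rows(
  increments="0 0 0 0;0 0 0 0;0 0 0 0;0 0 0 0;0 0 0 0;0 0 0 0",
  hand=1,
  squeeze=60,
)

```text
clock: 15.75
position: [0.4814, 0.348, 0.0534]
ee_rot: [-0.468, 0.532, 0.477, 0.52]
ft_force: [-0.1, 0.9, 0.3]
grip_width: 0.274
```

Run:
```python
from h import *
rel([0.4807,0.3465,.050],83.8)
```

```text
clock 15.8 tcp [0.4814 0.348  0.0534] instand [-0.1062  0.344   0.0534] xaxis [-0.021 -0.001 -1.   ] z-heading 83.8 w 0.274 F [-0.1  0.9  0.3] j7 0.39
shift in tool axes [ 0.0034  0.0005 -0.0016]  turn about x 0.001 (or -3.141)
```

Request:
play_rows(
  increments="-0.02 0 0 0;-0.03 0 0 0;-0.03 0 0 0;-0.03 0 0 0;-0.01 0 0 0;0 0 0 0",
)

```text
clock: 16.35
position: [0.4825, 0.3459, 0.1735]
ee_rot: [-0.468, 0.535, 0.477, 0.518]
ft_force: [-0.1, -0.3, -3.4]
grip_width: 0.27
```

Run:
```python
from h import *
rel(st(0,-.112,.16),79.55)
```

```text
clock 16.4 tcp [0.4825 0.3459 0.1735] instand [-0.1048  0.342   0.1735] xaxis [-0.027 -0.006 -1.   ] z-heading 83.8 w 0.270 F [-0.1 -0.3 -3.4] j7 0.46
shift in tool axes [ 0.0158 -0.071  -0.4605]  turn about x 0.075 (or -3.067)
```

Request:
play_rows(
  increments="0 -0.005 -0.03 0.025;0 -0.005 -0.03 0.025;0 -0.005 -0.03 0.025;0 -0.003 -0.03 0;0 -0.003 -0.03 0;0 -0.003 -0.03 0;0 -0.003 -0.03 0;0 -0.003 -0.03 0;0 -0.003 -0.03 0;0 -0.003 -0.03 0;0 -0.003 -0.03 0;0 -0.003 -0.03 0;0 -0.003 -0.03 0;0 -0.003 -0.03 0;0 0 0 0",
)

```text
clock: 17.85
position: [0.442, -0.098, 0.1521]
ee_rot: [-0.439, 0.562, 0.462, 0.528]
ft_force: [-0.6, -0.6, -2.4]
grip_width: 0.268
```

Run:
```python
from h import *
rel(st(0,-.112,.13),79.55)
```

```text
clock 17.9 tcp [ 0.442  -0.098   0.1521] instand [-0.0641 -0.1018  0.1521] xaxis [-0.057 -0.006 -0.998] z-heading 79.2 w 0.268 F [-0.6 -0.6 -2.4] j7 1.38
shift in tool axes [ 0.0187 -0.0653 -0.0094]  turn about x -0.006 (or 3.136)
```

Request:
play_rows(
  increments="0 -0.013 -0.003 -0.006;0 -0.013 -0.003 0;0 -0.013 -0.003 0;0 -0.013 0 0;0 -0.013 0 0;0 0 0 0",
)

```text
clock: 18.45
position: [0.5007, -0.1194, 0.1387]
ee_rot: [-0.436, 0.563, 0.466, 0.524]
ft_force: [-1.0, 0.3, -2.8]
grip_width: 0.271
```

Run:
```python
from h import *
rel(st(0,-.112,.115),79.55)
c=camera("scene"); cv2.imwrite("pics/s7.png",cv2.resize(c["img"][80:260,240:460],None,fx=3.5,fy=3.2,interpolation=cv2.INTER_CUBIC))
```

```text
clock 18.4 tcp [ 0.5007 -0.1194  0.1387] instand [-0.0025 -0.1122  0.1387] xaxis [-0.069 -0.003 -0.998] z-heading 79.4 w 0.271 F [-1.   0.3 -2.8] j7 1.30
shift in tool axes [ 0.0235 -0.0041  0.0006]  turn about x -0.003 (or 3.139)
```

View pics/s7.png

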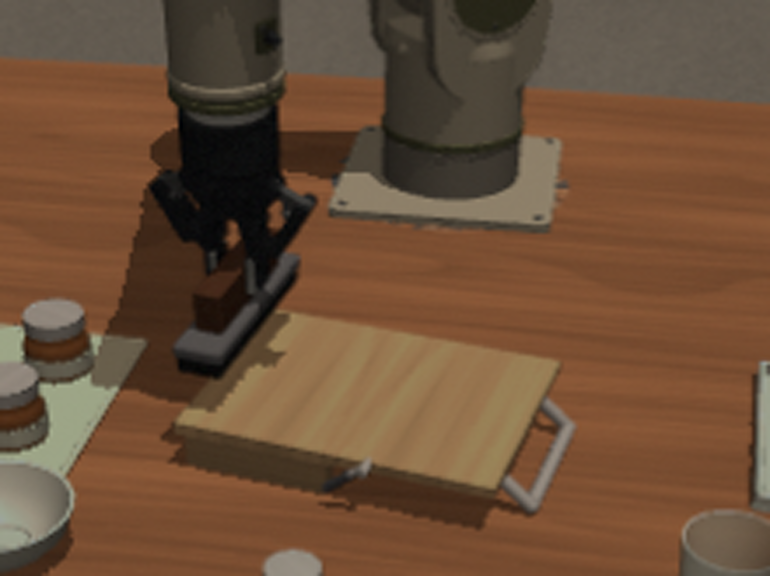

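Tool tilt has crept to 0.07 rad. I'll test what drives it before pressing down.

Request:
play_rows(
  increments="0 0 0 0;0 0 0 0;0 0 0 0;0 0 0 0;0 0 0 0;0 0 0 0;0 0 0 0;0 0 0 0;0 0 0 0;0 0 0 0",
)

```text
clock: 19.5
position: [0.4973, -0.1184, 0.1378]
ee_rot: [-0.436, 0.564, 0.467, 0.523]
ft_force: [0.1, -0.7, -2.1]
grip_width: 0.272
```

Run:
```python
from h import *
rel(st(0,-.112,.115),79.55); print(get_obs()["joint_pos"].round(3))
```

```text
clock 19.5 tcp [ 0.4973 -0.1184  0.1378] instand [-0.006  -0.1118  0.1378] xaxis [-0.072 -0.004 -0.997] z-heading 79.4 w 0.272 F [ 0.1 -0.7 -2.1] j7 1.30
shift in tool axes [ 0.0223 -0.0076  0.0002]  turn about x -0.002 (or 3.140)
[ 0.905  0.349 -0.899  1.789  0.295  1.219  1.298]
```

Request:
play_rows(
  increments="-0.05 0 0 0;-0.05 0 0 0;0 0 0 0",
)

```text
clock: 19.8
position: [0.5038, -0.1177, 0.2395]
ee_rot: [-0.435, 0.564, 0.468, 0.523]
ft_force: [0.4, -0.5, -2.8]
grip_width: 0.269
```

Run:
```python
from h import *
rel(st(0,-.112,.115),79.55); print(get_obs()["joint_pos"].round(3))
```

```text
clock 19.8 tcp [ 0.5038 -0.1177  0.2395] instand [ 2.000e-04 -1.100e-01  2.395e-01] xaxis [-0.075 -0.002 -0.997] z-heading 79.5 w 0.269 F [ 0.4 -0.5 -2.8] j7 1.36
shift in tool axes [ 0.1242 -0.009  -0.    ]  turn about x -0.001 (or 3.140)
[ 0.934  0.267 -0.931  1.646  0.219  1.415  1.357]
```

Request:
play_rows(
  increments="0.01 0 0 0;0.01 0 0 0;0.01 0 0 0;0.01 0 0 0;0.01 0 0 0;0.01 0 0 0;0.01 0 0 0;0.01 0 0 0;0 0 0 0",
)

```text
clock: 20.7
position: [0.4936, -0.1176, 0.147]
ee_rot: [-0.433, 0.566, 0.471, 0.521]
ft_force: [-1.2, 0.2, -2.4]
grip_width: 0.269
```

Run:
```python
from h import *
rel(st(0,-.112,.115),79.55); print(get_obs()["joint_pos"].round(3))
```

```text
clock 20.7 tcp [ 0.4936 -0.1176  0.147 ] instand [-0.0098 -0.1117  0.147 ] xaxis [-0.083  0.001 -0.997] z-heading 79.5 w 0.269 F [-1.2  0.2 -2.4] j7 1.31
shift in tool axes [ 0.0311 -0.0124  0.0002]  turn about x -0.001 (or 3.141)
[ 0.913  0.339 -0.906  1.78   0.281  1.246  1.308]
```

The tilt creeps about 1 mrad per row under payload, because each row re-bases on the measured pose. I'll let the wiper settle flat on the fixed half and re-grip it there, which zeroes its tilt relative to the fingers.

Request:
play_rows(
  increments="0.015 -0.006 -0.001 0;0.015 -0.006 0 0;0.01 -0.002 0 0;0.002 0 0 0",
)

```text
clock: 21.1
position: [0.5052, -0.1213, 0.1027]
ee_rot: [-0.433, 0.565, 0.47, 0.521]
ft_force: [-1.7, 0.2, -1.0]
grip_width: 0.269
```

Run:
```python
from h import *
rel(st(0,-.110,.098),79.55)
```

```text
clock 21.1 tcp [ 0.5052 -0.1213  0.1027] instand [ 0.0023 -0.1133  0.1027] xaxis [-0.081  0.    -0.997] z-heading 79.5 w 0.269 F [-1.7  0.2 -1. ] j7 1.27
shift in tool axes [0.0049 0.0019 0.0034]  turn about x -0.001 (or 3.140)
```

Request:
play_rows(
  increments="0.003 0.001 0.003 0;0.003 0.001 0.001 0;0 0 0 0",
)

```text
clock: 21.4
position: [0.5049, -0.1179, 0.0982]
ee_rot: [-0.434, 0.565, 0.468, 0.522]
ft_force: [-2.4, -0.6, 2.6]
grip_width: 0.272
```

Run:
```python
from h import *
rel(st(0,-.110,.097),79.55)
```

```text
clock 21.4 tcp [ 0.5049 -0.1179  0.0982] instand [ 0.0014 -0.1099  0.0982] xaxis [-0.078 -0.002 -0.997] z-heading 79.4 w 0.272 F [-2.4 -0.6  2.6] j7 1.25
shift in tool axes [ 0.0013  0.0013 -0.0001]  turn about x -0.002 (or 3.139)
```

Request:
play_rows(
  increments="0 0 0 0;0 0 0 0;0 0 0 0;0 0 0 0",
  hand=0.1,
)

```text
clock: 21.8
position: [0.505, -0.1168, 0.0991]
ee_rot: [-0.435, 0.565, 0.469, 0.522]
ft_force: [-0.3, -0.2, -0.1]
grip_width: 0.449
```

Run:
```python
from h import *
rel(st(0,-.110,.097),79.55)
c=camera("scene"); cv2.imwrite("pics/s8.png",cv2.resize(c["img"][80:260,240:460],None,fx=3.5,fy=3.2,interpolation=cv2.INTER_CUBIC))
```

```text
clock 21.8 tcp [ 0.505  -0.1168  0.0991] instand [ 0.0013 -0.1089  0.0991] xaxis [-0.077 -0.002 -0.997] z-heading 79.5 w 0.449 F [-0.3 -0.2 -0.1] j7 1.25
shift in tool axes [ 0.0022  0.0011 -0.0011]  turn about x -0.001 (or 3.140)
```

View pics/s8.png

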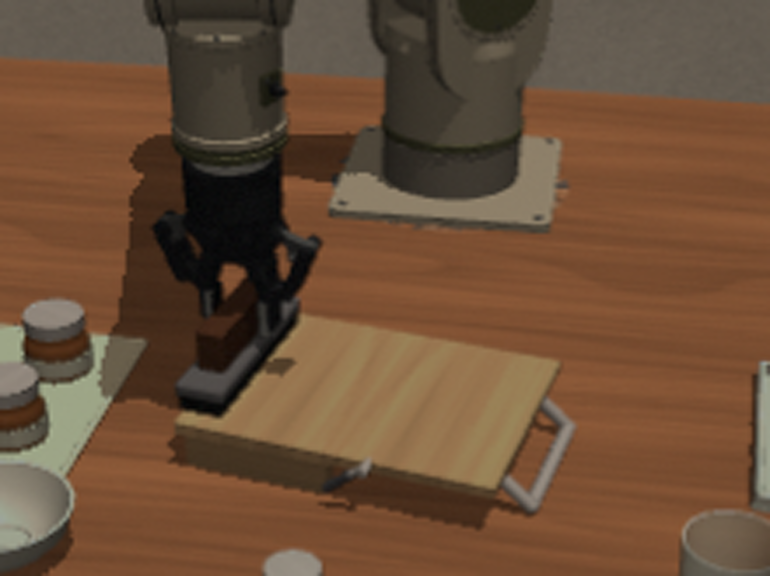

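The wiper sits flat on the fixed half's outer edge (crop 230,370). I'll re-grip and press lightly.

Request:
play_rows(
  increments="0 0 0 0;0 0 0 0;0 0 0 0;0 0 0 0",
  hand=1,
  squeeze=70,
)

```text
clock: 22.25
position: [0.505, -0.1168, 0.0992]
ee_rot: [-0.435, 0.565, 0.469, 0.522]
ft_force: [0.4, 0.3, 1.5]
grip_width: 0.27
```

Request:
play_rows(
  increments="0.002 0.001 0 0;0.002 0 0 0;0.001 0 0 0;0.001 0 0 0",
)

```text
clock: 22.65
position: [0.5045, -0.1168, 0.0937]
ee_rot: [-0.435, 0.564, 0.468, 0.523]
ft_force: [-0.2, -0.1, 5.8]
grip_width: 0.27
```

Run:
```python
from h import *
rel(st(0,-.110,.095),79.55)
```

```text
clock 22.6 tcp [ 0.5045 -0.1168  0.0937] instand [ 0.0008 -0.109   0.0937] xaxis [-0.075 -0.002 -0.997] z-heading 79.5 w 0.270 F [-0.2 -0.1  5.8] j7 1.25
shift in tool axes [-0.0012  0.0009 -0.001 ]  turn about x -0.001 (or 3.140)
```

Request:
play_rows(
  increments="0 0 0.005 0;0 0 0.005 0;0 0 0.005 0;0 0 0.005 0;0 0 0.005 0;0 0 0.005 0;0 0 0.005 0;0 0 0.005 0",
)

```text
clock: 23.45
position: [0.5119, -0.0776, 0.0931]
ee_rot: [-0.435, 0.566, 0.466, 0.522]
ft_force: [-1.0, -4.1, 5.1]
grip_width: 0.27
```

Run:
```python
from h import *
rel(st(0,-.050,.095),79.55)
```

```text
clock 23.4 tcp [ 0.5119 -0.0776  0.0931] instand [ 0.001  -0.0691  0.0931] xaxis [-0.076 -0.006 -0.997] z-heading 79.3 w 0.270 F [-1.  -4.1  5.1] j7 1.17
shift in tool axes [-0.0022  0.0012  0.019 ]  turn about x -0.004 (or 3.138)
```

Pressure is steady at about 5 N net, and the x position and tilt are holding. I'll keep going.

Request:
play_rows(
  increments="0 0.0005 0.005 0;0 0 0.005 0;0 0 0.005 0;0 0 0.005 0;0 0 0.005 0;0 0 0.005 0;0 0 0.005 0;0 0 0.005 0;0 0 0.005 0;0 0 0.005 0",
)

```text
clock: 24.45
position: [0.521, -0.0244, 0.0921]
ee_rot: [-0.435, 0.567, 0.466, 0.522]
ft_force: [-1.4, -5.7, 5.8]
grip_width: 0.267
```

Run:
```python
from h import *
rel(st(0,.03,.094),79.55)
```

```text
clock 24.4 tcp [ 0.521  -0.0244  0.0921] instand [ 0.0003 -0.0151  0.0921] xaxis [-0.077 -0.007 -0.997] z-heading 79.3 w 0.267 F [-1.4 -5.7  5.8] j7 1.06
shift in tool axes [-0.0029  0.0007  0.045 ]  turn about x -0.004 (or 3.137)
```

Request:
play_rows(
  increments="-0.0005 0 0.005 0;-0.0005 0 0.005 0;0 0 0.005 0;0 0 0.005 0;0 0 0.005 0;0 0 0.005 0;0 0 0.005 0;0 0 0.005 0;0 0 0.005 0;0 0 0.005 0",
)

```text
clock: 25.45
position: [0.5299, 0.0281, 0.0917]
ee_rot: [-0.435, 0.568, 0.466, 0.521]
ft_force: [-0.1, -4.7, 6.8]
grip_width: 0.269
```

Run:
```python
from h import *
rel(st(0,.112,.094),79.55)
```

```text
clock 25.4 tcp [0.5299 0.0281 0.0917] instand [-0.0006  0.0381  0.0917] xaxis [-0.08  -0.009 -0.997] z-heading 79.3 w 0.269 F [-0.1 -4.7  6.8] j7 0.95
shift in tool axes [-0.004   0.0001  0.0738]  turn about x -0.005 (or 3.136)
```

Request:
play_rows(
  increments="-0.0005 0 0.005 0;-0.0005 0 0.005 0;-0.0005 0 0.005 0;0 0 0.005 0;0 0 0.005 0;0 0 0.005 0;0 0 0.005 0;0 0 0.005 0;0 0 0.005 0;0 0 0.005 0;0 0 0.005 0;0 0 0.005 0;0 0 0.005 0;0 0 0.003 0;0 0 0.002 0",
)

```text
clock: 26.95
position: [0.5415, 0.104, 0.0915]
ee_rot: [-0.434, 0.569, 0.467, 0.519]
ft_force: [-0.6, -3.6, 5.4]
grip_width: 0.267
```

Run:
```python
from h import *
rel(st(0,.112,.094),79.55)
c=camera("scene"); cv2.imwrite("pics/s9.png",cv2.resize(c["img"][80:260,240:460],None,fx=3.5,fy=3.2,interpolation=cv2.INTER_CUBIC))
```

```text
clock 26.9 tcp [0.5415 0.104  0.0915] instand [-0.0029  0.1148  0.0915] xaxis [-0.084 -0.01  -0.996] z-heading 79.3 w 0.267 F [-0.6 -3.6  5.4] j7 0.81
shift in tool axes [-0.0027 -0.0027 -0.0029]  turn about x -0.005 (or 3.137)
```

View pics/s9.png

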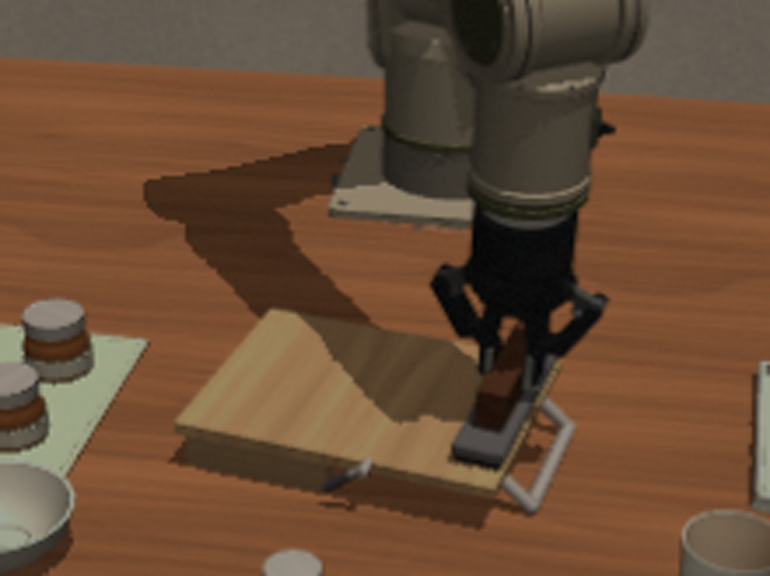

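The wipe has reached the leaf's outer edge: the wiper is at crop (500,410) and flat, at +115 mm in the stand frame. I'll lift and return it to the dish.

Request:
play_rows(
  increments="-0.04 0 0 0;-0.04 0 0 0;-0.02 0.01 0.03 -0.06;0 0.01 0.03 -0.06;0 0.01 0.03 0;0 0.01 0.03 0;0 0.01 0.03 0;0 0.01 0.03 0;0 0 0 0",
)

```text
clock: 27.9
position: [0.4967, 0.3061, 0.1914]
ee_rot: [-0.46, 0.538, 0.511, 0.488]
ft_force: [-0.5, -0.1, -3.1]
grip_width: 0.268
```

Run:
```python
from h import *
rel([.474,.345,.13],87)
```

```text
clock 27.9 tcp [0.4967 0.3061 0.1914] instand [-0.0836  0.3055  0.1914] xaxis [-0.101  0.003 -0.995] z-heading 86.8 w 0.268 F [-0.5 -0.1 -3.1] j7 0.63
shift in tool axes [0.0635 0.0185 0.0377]  turn about x -0.003 (or 3.138)
```

Request:
play_rows(
  increments="0.02 0.008 0.02 0;0.02 0.008 0.018 0;0.015 0 0 0;0.01 0 0 0;0 0 0 0",
)

```text
clock: 28.4
position: [0.4715, 0.3486, 0.1226]
ee_rot: [-0.459, 0.539, 0.514, 0.485]
ft_force: [0.6, -0.2, -2.1]
grip_width: 0.265
```

Run:
```python
from h import *
rel([.474,.345,.058],87)
c=camera("scene"); cv2.imwrite("pics/s10.png",cv2.resize(c["img"][100:260,380:560],None,fx=3.5,fy=3.5,interpolation=cv2.INTER_CUBIC))
```

```text
clock 28.4 tcp [0.4715 0.3486 0.1226] instand [-0.1161  0.3427  0.1226] xaxis [-0.108  0.005 -0.994] z-heading 87.1 w 0.265 F [ 0.6 -0.2 -2.1] j7 0.53
shift in tool axes [ 0.064  -0.0097 -0.0034]  turn about x 0.001 (or -3.141)
```

View pics/s10.png

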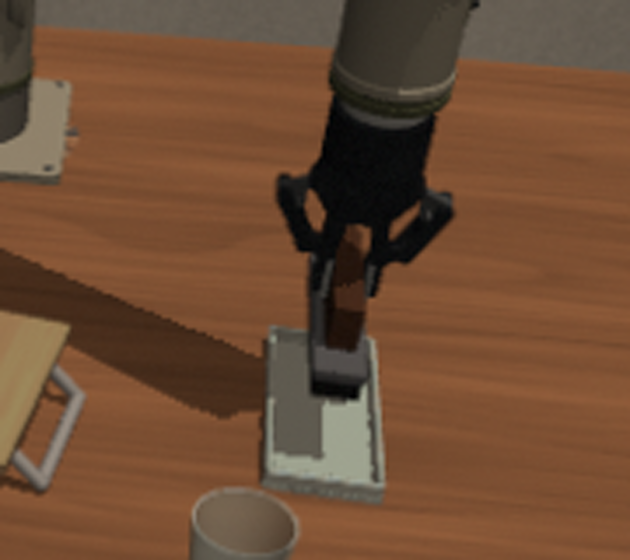

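Request:
play_rows(
  increments="0.02 -0.006 -0.003 0;0.02 -0.004 0 0;0.015 -0.002 0 0;0.006 0 0 0;0 0 0 0",
)

```text
clock: 28.95
position: [0.4818, 0.3432, 0.0628]
ee_rot: [-0.458, 0.538, 0.512, 0.489]
ft_force: [0.3, 0.7, -2.5]
grip_width: 0.269
```

Run:
```python
from h import *
rel([.474,.345,.056],87)
```

```text
clock 28.9 tcp [0.4818 0.3432 0.0628] instand [-0.105   0.3393  0.0628] xaxis [-0.103  0.008 -0.995] z-heading 86.6 w 0.269 F [ 0.3  0.7 -2.5] j7 0.51
shift in tool axes [0.0076 0.0071 0.0013]  turn about x -0.006 (or 3.135)
```

Request:
play_rows(
  increments="0.002 0.006 0.001 0;0.004 0 0.001 0;0.003 0 0 0;0.001 0 0 0",
)

```text
clock: 29.35
position: [0.4753, 0.3468, 0.0557]
ee_rot: [-0.458, 0.537, 0.511, 0.49]
ft_force: [-0.7, -1.3, 1.6]
grip_width: 0.268
```

Run:
```python
from h import *
rel([.474,.345,.054],87)
```

```text
clock 29.4 tcp [0.4753 0.3468 0.0557] instand [-0.112   0.3417  0.0557] xaxis [-0.1    0.009 -0.995] z-heading 86.6 w 0.268 F [-0.7 -1.3  1.6] j7 0.49
shift in tool axes [ 0.0018  0.0011 -0.0019]  turn about x -0.006 (or 3.135)
```

Request:
play_rows(
  increments="0 0 0 0;0 0 0 0;0 0 0 0;0 0 0 0;0 0 0 0",
  hand=-1,
)

```text
clock: 29.85
position: [0.4758, 0.3478, 0.0569]
ee_rot: [-0.458, 0.536, 0.511, 0.491]
ft_force: [-0.2, -0.2, -0.8]
grip_width: 1.0
```

Request:
play_rows(
  increments="-0.04 0 0 0;-0.05 0 0 0;-0.05 0 0 0;0 0 0 0",
)

```text
clock: 30.25
position: [0.489, 0.3458, 0.1998]
ee_rot: [-0.457, 0.537, 0.512, 0.49]
ft_force: [0.0, 0.5, -0.4]
grip_width: 0.998
```

Run:
```python
from h import *
rel([.474,.345,.054],87)
c=camera("scene"); cv2.imwrite("pics/s11.png",cv2.resize(c["img"][100:260,180:560],None,fx=2.1,fy=2.1,interpolation=cv2.INTER_CUBIC))
```

```text
clock 30.2 tcp [0.489  0.3458 0.1998] instand [-0.0984  0.3431  0.1998] xaxis [-0.102  0.01  -0.995] z-heading 86.7 w 0.998 F [ 0.   0.5 -0.4] j7 0.57
shift in tool axes [ 1.465e-01 -1.000e-04 -2.200e-03]  turn about x -0.005 (or 3.136)
```

View pics/s11.png

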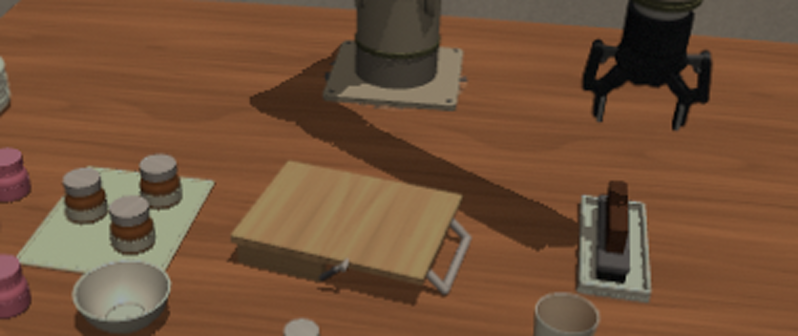

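The wiper is upright in its dish. Before the jars I want the tool upright, so I'll press the closed fingertips on bare table between the stand and the dish. The upward reaction should reverse the tilt creep.

Request:
play_rows(
  increments="0 0 -0.04 0;0 0 -0.04 0;0.02 0 -0.045 0;0.04 0 0 0;0.04 0 0 0;0.03 0 0 0;0.02 0 0 0;0.015 0 0 0;0 0 0 0",
  hand=1,
  squeeze=20,
)

```text
clock: 31.2
position: [0.4579, 0.2119, 0.0178]
ee_rot: [-0.455, 0.542, 0.512, 0.486]
ft_force: [-0.6, -0.3, 0.5]
grip_width: -0.003
```

Run:
```python
from h import *
rel([.48,.22,.01],87)
```

```text
clock 31.2 tcp [0.4579 0.2119 0.0178] instand [-0.1046  0.2059  0.0178] xaxis [-0.113  0.005 -0.994] z-heading 86.5 w -0.003 F [-0.6 -0.3  0.5] j7 0.67
shift in tool axes [ 0.0053 -0.0223  0.0094]  turn about x -0.008 (or 3.133)
```

Request:
play_rows(
  increments="0.008 0 0 0;0.006 0 0 0;0.006 0 0 0;0.006 0 0 0",
)

```text
clock: 31.6
position: [0.4574, 0.2129, 0.0078]
ee_rot: [-0.459, 0.545, 0.508, 0.484]
ft_force: [-25.5, -20.7, 88.0]
grip_width: -0.002
```

Run:
```python
from h import *
rel([.48,.22,.01],87)
```

```text
clock 31.6 tcp [0.4574 0.2129 0.0078] instand [-0.1053  0.2067  0.0078] xaxis [-0.11  -0.008 -0.994] z-heading 86.6 w -0.002 F [-25.5 -20.7  88. ] j7 0.65
shift in tool axes [-0.0047 -0.0217  0.0084]  turn about x -0.008 (or 3.134)
```

Request:
play_rows(
  increments="-0.003 0 0 0;0 0 0 0",
)

```text
clock: 31.8
position: [0.4599, 0.2139, 0.0148]
ee_rot: [-0.461, 0.543, 0.507, 0.485]
ft_force: [0.1, 0.3, -0.9]
grip_width: 0.001
```

Run:
```python
from h import *
rel([.48,.22,.01],87)
```

```text
clock 31.8 tcp [0.4599 0.2139 0.0148] instand [-0.1031  0.2082  0.0148] xaxis [-0.104 -0.009 -0.995] z-heading 86.6 w 0.001 F [ 0.1  0.3 -0.9] j7 0.65
shift in tool axes [ 0.0026 -0.0201  0.0073]  turn about x -0.008 (or 3.134)
```

Request:
play_rows(
  increments="0.006 0 0 0;0.002 0.004 0 0;0.002 0.004 0 0;0.002 0.004 0 0",
)

```text
clock: 32.2
position: [0.4585, 0.2148, 0.0083]
ee_rot: [-0.464, 0.538, 0.501, 0.493]
ft_force: [9.3, -6.3, 22.0]
grip_width: 0.002
```

Run:
```python
from h import *
rel([.48,.22,.01],87)
```

```text
clock 32.2 tcp [0.4585 0.2148 0.0083] instand [-0.1046  0.2088  0.0083] xaxis [-0.082 -0.005 -0.997] z-heading 86.3 w 0.002 F [ 9.3 -6.3 22. ] j7 0.63
shift in tool axes [-0.0035 -0.0209  0.0066]  turn about x -0.013 (or 3.129)
```

Pressing about 20 N while dragging inward cuts the tilt (0.104 to 0.082). I'll repeat it.

Request:
play_rows(
  increments="0.002 0.004 0 0;0.002 0.004 0 0;0.002 0.004 0 0;0.002 0.004 0 0;0.002 0.004 0 0",
)

```text
clock: 32.7
position: [0.4583, 0.2148, 0.0082]
ee_rot: [-0.47, 0.531, 0.491, 0.506]
ft_force: [6.5, -6.2, 21.7]
grip_width: 0.001
```

Run:
```python
from h import *
rel([.48,.22,.01],87)
```

```text
clock 32.7 tcp [0.4583 0.2148 0.0082] instand [-0.1048  0.2087  0.0082] xaxis [-0.046 -0.002 -0.999] z-heading 85.7 w 0.001 F [ 6.5 -6.2 21.7] j7 0.60
shift in tool axes [-0.0028 -0.0212  0.0068]  turn about x -0.023 (or 3.118)
```

Request:
play_rows(
  increments="0.002 0.004 0 0;0.002 0.004 0 0;0.002 0.004 0 0;0.002 0.004 0 0;0.002 0.004 0 0;0.002 0.004 0 0;0.002 0.004 0 0;0.002 0.004 0 0;0.002 0.004 0 0",
)

```text
clock: 33.6
position: [0.4575, 0.2149, 0.008]
ee_rot: [-0.48, 0.518, 0.472, 0.527]
ft_force: [5.1, -7.2, 26.5]
grip_width: -0.001
```

Request:
play_rows(
  increments="-0.01 0 0 0;-0.04 0 0 0;-0.05 0 0 0;-0.05 0 0 0;-0.02 0 0 0;0 0 0 0",
  hand=-1,
)

```text
clock: 34.2
position: [0.453, 0.2146, 0.1811]
ee_rot: [-0.479, 0.519, 0.474, 0.526]
ft_force: [0.6, -0.3, -1.3]
grip_width: 0.994
```

Run:
```python
from h import *
c=camera("top"); cv2.imwrite("pics/t12.png",c["img"])
cv2.imwrite("pics/t12c.png",cv2.resize(c["img"][175:270,270:440],None,fx=4.5,fy=4.5,interpolation=cv2.INTER_CUBIC))
rel([.48,.22,.01],0-10)
```

```text
clock 34.2 tcp [0.4526 0.2143 0.1798] instand [-0.1103  0.2072  0.1798] xaxis [ 0.011  0.001 -1.   ] z-heading 84.7 w 1.003 F [-0.2 -0.5  0. ] j7 0.76
shift in tool axes [ 0.1701 -0.0249  0.0079]  turn about x -1.488 (or 1.654)
```

View pics/t12c.png

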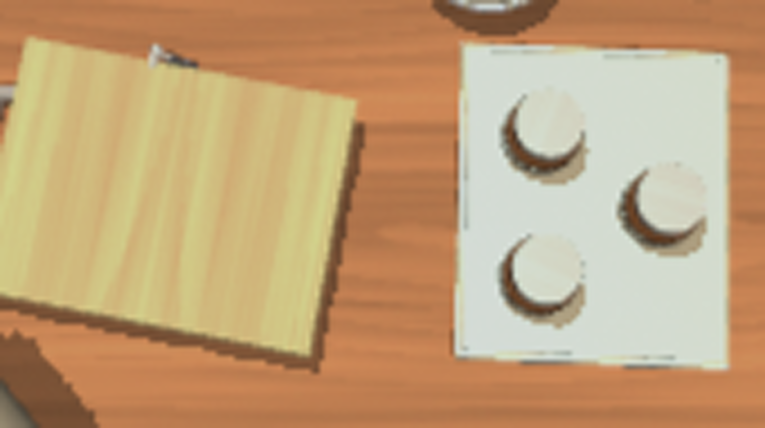

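Tool is upright again. One jar has been knocked: the lids are now at crop (550,125), (670,200) and (548,270), all on the tray, and these are the amber ones. The pink look-alikes are off the tray. I'll re-measure with ellipse and contour checks.

```bash
cat >> h.py <<'E'
def lids(c=None):
    c=c or camera("top")
    out=[]
    gx=cv2.cvtColor(c["img"],cv2.COLOR_BGR2GRAY)
    s=cv2.resize(c["img"][185:260,368:436],None,fx=6,fy=6,interpolation=cv2.INTER_CUBIC)
    # lid colour: warmer (B<R) bright vs. greenish-blue tray
    b,g,r=[s[...,i].astype(int) for i in range(3)]
    m=((r>200)&(r-b>8)).astype(np.uint8)*255
    m=cv2.morphologyEx(m,cv2.MORPH_OPEN,np.ones((15,15)))
    for k in cv2.findContours(m,cv2.RETR_EXTERNAL,cv2.CHAIN_APPROX_NONE)[0]:
        if 1000<cv2.contourArea(k)<12000:
            (u,v),rad=cv2.minEnclosingCircle(k); out.append(((u+.5)/6+368-.5,(v+.5)/6+185-.5,rad/6,cv2.contourArea(k)))
    return out,s,m
E
python3 - <<'E'
from h import *
c=camera("top"); o,s,m=lids(c); print(np.array(o).round(1))
f=lambda p,s,o: np.array(p,float)/s+np.array(o)
J=ray(c,f([(550,125),(670,200),(548,270)],4.5,(270,175)),np.full(3,.066)); print("manual",J.round(4))
if o: print("auto",ray(c,[(a,b) for a,b,_,_ in o],np.full(len(o),.066)).round(4))
s2=camera("scene"); cv2.imwrite("pics/s13.png",cv2.resize(s2["img"][160:260,140:300],None,fx=4.8,fy=4.8,interpolation=cv2.INTER_CUBIC))
print("bowl",ray(c,[(379,162)],np.array([.05])))
E
```

```text
[[4.3280e+02 2.5300e+02 4.7000e+00 1.4180e+03]
 [3.9150e+02 2.3390e+02 7.5000e+00 4.2425e+03]
 [4.1930e+02 2.1770e+02 8.0000e+00 6.0730e+03]
 [3.9230e+02 2.0110e+02 7.6000e+00 4.9575e+03]
 [3.7070e+02 1.9710e+02 5.2000e+00 1.6515e+03]]
manual [[ 0.5748 -0.3004  0.066 ]
 [ 0.5179 -0.3892  0.066 ]
 [ 0.4642 -0.2966  0.066 ]]
auto [[ 0.4048 -0.4317  0.066 ]
 [ 0.4681 -0.2958  0.066 ]
 [ 0.5239 -0.3906  0.066 ]
 [ 0.5807 -0.3007  0.066 ]
 [ 0.5942 -0.2273  0.066 ]]
bowl [[ 0.72332574 -0.25959658  0.05      ]]
```

View pics/s13.png

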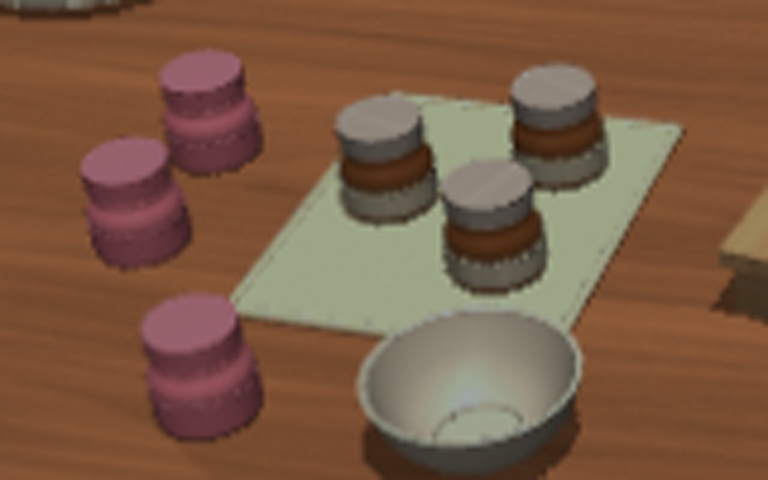

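Crop confirmed: the three jars with steel lids and an amber band stand on the tray at (490,225), (385,160) and (560,125). The three solid pink ones, off the tray, are the look-alikes. I'll cross-check positions from this view.

Run:
```python
from h import *
c=camera("scene")
print(ray(c,np.array([(488,185),(380,120),(553,88)])/4.8+np.array([140,160]),np.full(3,.066)).round(4))
rel([.577,-.3005,.15],79.55)
```

```text
[[ 0.5807 -0.2939  0.066 ]
 [ 0.5241 -0.3838  0.066 ]
 [ 0.4704 -0.2899  0.066 ]]
clock 34.4 tcp [0.4513 0.2135 0.1773] instand [-0.1114  0.2062  0.1773] xaxis [ 0.006 -0.    -1.   ] z-heading 84.8 w 1.000 F [ 0.1 -0.3 -0. ] j7 0.76
shift in tool axes [ 0.0282 -0.1719 -0.5004]  turn about x 0.091 (or -3.051)
```

Request:
play_rows(
  increments="-0.001 -0.012 -0.035 0.03;-0.001 -0.012 -0.035 0.03;-0.001 -0.012 -0.035 0.03;-0.001 -0.009 -0.036 0;-0.001 -0.009 -0.036 0;-0.001 -0.009 -0.036 0;-0.001 -0.009 -0.036 0;-0.001 -0.009 -0.036 0;-0.001 -0.009 -0.036 0;-0.001 -0.009 -0.036 0;-0.001 -0.009 -0.036 0;-0.001 -0.009 -0.036 0;-0.001 -0.009 -0.036 0;0 0 0 0",
)

```text
clock: 35.8
position: [0.4878, -0.282, 0.1634]
ee_rot: [-0.443, 0.547, 0.464, 0.538]
ft_force: [0.5, 0.9, -0.3]
grip_width: 1.0
```

Run:
```python
from h import *
rel([.578,-.299,.11],79.55)
```

```text
clock 35.8 tcp [ 0.4878 -0.282   0.1634] instand [ 0.0143 -0.2745  0.1634] xaxis [-0.028  0.015 -0.999] z-heading 79.8 w 1.000 F [ 0.5  0.9 -0.3] j7 1.64
shift in tool axes [ 0.0506 -0.0934 -0.0012]  turn about x 0.004 (or -3.137)
```

Request:
play_rows(
  increments="0 -0.025 0 0;0 -0.025 0 0;0.01 -0.025 0 0;0.02 -0.012 0 0;0 0 0 0",
)

```text
clock: 36.3
position: [0.5711, -0.296, 0.1184]
ee_rot: [-0.438, 0.549, 0.468, 0.536]
ft_force: [-0.6, -0.7, -0.2]
grip_width: 0.997
```

Run:
```python
from h import *
rel([.578,-.299,.04],79.55)
c=camera("scene"); cv2.imwrite("pics/s14.png",cv2.resize(c["img"][110:260,140:320],None,fx=4,fy=4,interpolation=cv2.INTER_CUBIC))
c=camera("top"); cv2.imwrite("pics/t14.png",cv2.resize(c["img"][150:270,290:470],None,fx=4,fy=4,interpolation=cv2.INTER_CUBIC))
```

```text
clock 36.3 tcp [ 0.5711 -0.296   0.1184] instand [ 0.0988 -0.2731  0.1184] xaxis [-0.042  0.022 -0.999] z-heading 79.7 w 0.997 F [-0.6 -0.7 -0.2] j7 1.55
shift in tool axes [ 0.0779 -0.0108 -0.0029]  turn about x 0.002 (or -3.140)
```

View pics/s14.png

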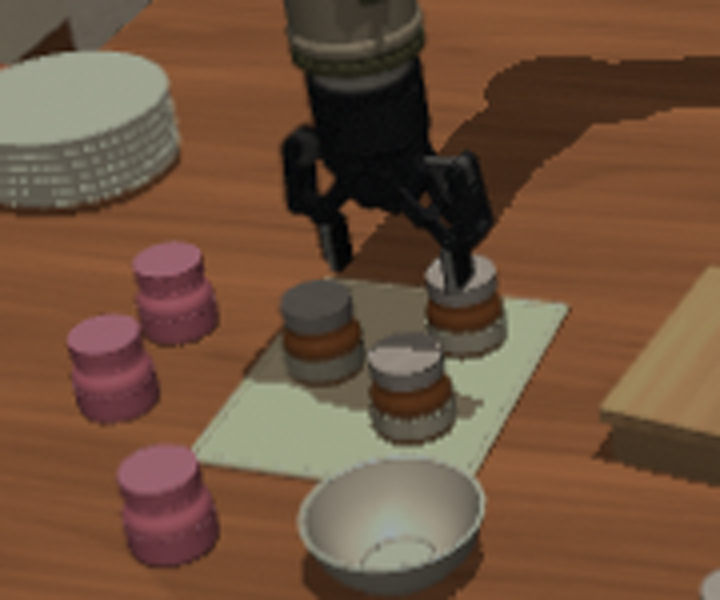

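Request:
play_rows(
  increments="0.02 -0.007 -0.002 0;0.02 -0.004 -0.001 0;0.02 -0.002 0 0;0.015 0 0 0;0.005 0 0 0;0 0 0 0",
)

```text
clock: 37.0
position: [0.5793, -0.3009, 0.0408]
ee_rot: [-0.44, 0.549, 0.466, 0.537]
ft_force: [-0.5, 0.3, 0.6]
grip_width: 1.001
```

Run:
```python
from h import *
rel([.578,-.299,.032],79.55)
```

```text
clock 37.0 tcp [ 0.5793 -0.3009  0.0408] instand [ 0.1077 -0.2764  0.0408] xaxis [-0.037  0.017 -0.999] z-heading 79.6 w 1.001 F [-0.5  0.3  0.6] j7 1.51
shift in tool axes [0.0088 0.0013 0.0015]  turn about x 0.001 (or -3.141)
```

Request:
play_rows(
  increments="0.005 0.001 0.001 0;0.004 0 0 0;0 0 0 0",
)

```text
clock: 37.3
position: [0.5788, -0.3, 0.0332]
ee_rot: [-0.44, 0.549, 0.465, 0.537]
ft_force: [-0.5, -0.6, -1.7]
grip_width: 1.001
```

Request:
play_rows(
  increments="0 0 0 0;0 0 0 0;0 0 0 0;0 0 0 0;0 0 0 0",
  hand=1,
  squeeze=40,
)

```text
clock: 37.8
position: [0.5797, -0.2997, 0.0346]
ee_rot: [-0.441, 0.549, 0.464, 0.538]
ft_force: [0.3, 0.8, -0.6]
grip_width: 0.668
```

Run:
```python
from h import *
rel([.578,-.299,.032],79.55)
c=camera("scene"); cv2.imwrite("pics/s15.png",cv2.resize(c["img"][110:260,140:320],None,fx=4,fy=4,interpolation=cv2.INTER_CUBIC))
```

```text
clock 37.8 tcp [ 0.5797 -0.2997  0.0346] instand [ 0.1079 -0.2752  0.0346] xaxis [-0.033  0.015 -0.999] z-heading 79.6 w 0.668 F [ 0.3  0.8 -0.6] j7 1.51
shift in tool axes [0.0027 0.0017 0.0004]  turn about x 0.001 (or -3.141)
```

View pics/s15.png

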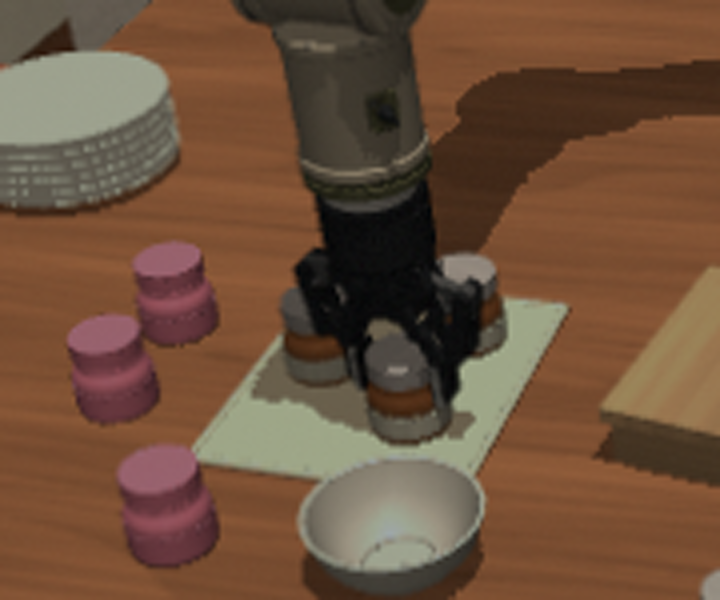

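The jar is held (width 0.668 ≈ 57 mm). Lifting it and carrying it to the stand.

Request:
play_rows(
  increments="-0.03 0 0 0;-0.04 0 0 0;-0.04 0 0 0;-0.01 0 0 0",
  squeeze=60,
)

```text
clock: 38.25
position: [0.5813, -0.301, 0.1541]
ee_rot: [-0.438, 0.55, 0.467, 0.537]
ft_force: [1.2, 0.1, -2.6]
grip_width: 0.657
```

Run:
```python
from h import *
rel(st(.058,-.04,.13),79.55)
```

```text
clock 38.2 tcp [ 0.5813 -0.301   0.1541] instand [ 0.1098 -0.2762  0.1541] xaxis [-0.04   0.019 -0.999] z-heading 79.6 w 0.657 F [ 1.2  0.1 -2.6] j7 1.56
shift in tool axes [0.029  0.0503 0.236 ]  turn about x 0.001 (or -3.141)
```

Request:
play_rows(
  increments="-0.001 0.006 0.03 0;-0.001 0.006 0.03 0;-0.001 0.006 0.03 0;-0.001 0.006 0.03 0;-0.001 0.006 0.03 0;-0.001 0.006 0.03 0;-0.001 0.006 0.03 0;0 0.004 0.02 0;0 0 0 0",
)

```text
clock: 39.15
position: [0.5743, -0.0602, 0.1582]
ee_rot: [-0.436, 0.553, 0.467, 0.535]
ft_force: [-0.2, 0.0, -2.9]
grip_width: 0.652
```

Run:
```python
from h import *
rel(st(.058,-.04,.083),79.55)
c=camera("scene"); cv2.imwrite("pics/s16.png",cv2.resize(c["img"][80:260,240:460],None,fx=3.2,fy=3.2,interpolation=cv2.INTER_CUBIC))
```

```text
clock 39.1 tcp [ 0.5743 -0.0602  0.1582] instand [ 0.0591 -0.0406  0.1582] xaxis [-0.047  0.019 -0.999] z-heading 79.4 w 0.652 F [-0.2  0.  -2.9] j7 1.19
shift in tool axes [ 0.0752 -0.0026 -0.0001]  turn about x -0.003 (or 3.138)
```

View pics/s16.png

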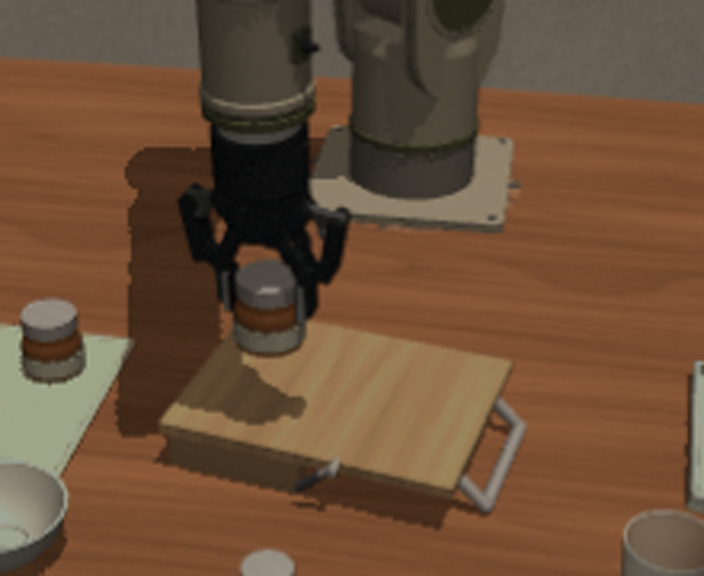

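Request:
play_rows(
  increments="0.025 -0.002 0 0;0.025 -0.002 0 0;0.015 0 0 0;0.006 0 0 0;0.001 0 0 0",
)

```text
clock: 39.7
position: [0.574, -0.0667, 0.0813]
ee_rot: [-0.434, 0.555, 0.465, 0.536]
ft_force: [-0.3, -0.7, -2.5]
grip_width: 0.66
```

Run:
```python
from h import *
rel(st(.058,-.04,.0815),79.55)
```

```text
clock 39.7 tcp [ 0.574  -0.0667  0.0813] instand [ 0.0601 -0.047   0.0813] xaxis [-0.05   0.016 -0.999] z-heading 79.0 w 0.660 F [-0.3 -0.7 -2.5] j7 1.15
shift in tool axes [-0.0001  0.0021  0.007 ]  turn about x -0.010 (or 3.132)
```

Request:
play_rows(
  increments="0.002 0 0 0;0.001 0 0 0;0 0 0 0",
)

```text
clock: 40.0
position: [0.5748, -0.067, 0.082]
ee_rot: [-0.434, 0.555, 0.464, 0.536]
ft_force: [-0.5, -0.5, -3.3]
grip_width: 0.656
```

Run:
```python
from h import *
rel(st(.058,-.047,.0800),79.55)
```

```text
clock 40.0 tcp [ 0.5748 -0.067   0.082 ] instand [ 0.0608 -0.0472  0.082 ] xaxis [-0.048  0.015 -0.999] z-heading 78.9 w 0.656 F [-0.5 -0.5 -3.3] j7 1.15
shift in tool axes [0.0022 0.0027 0.0002]  turn about x -0.011 (or 3.131)
```

Request:
play_rows(
  increments="0.003 0.001 0 0;0.003 0.001 0 0",
)

```text
clock: 40.2
position: [0.5746, -0.0669, 0.0806]
ee_rot: [-0.436, 0.555, 0.463, 0.537]
ft_force: [-12.4, -1.1, 34.3]
grip_width: 0.658
```

Request:
play_rows(
  increments="-0.001 0 0 0;0 0 0 0;0 0 0 0;0 0 0 0;0 0 0 0",
  hand=-1,
)

```text
clock: 40.7
position: [0.5761, -0.0673, 0.0833]
ee_rot: [-0.437, 0.554, 0.461, 0.538]
ft_force: [0.2, 0.6, 0.3]
grip_width: 1.002
```

Request:
play_rows(
  increments="-0.02 0 0 0;-0.03 0 0 0;-0.04 0 0 0;-0.02 0 0 0;0 0 0 0",
)

```text
clock: 41.2
position: [0.5794, -0.0686, 0.195]
ee_rot: [-0.436, 0.555, 0.463, 0.537]
ft_force: [0.8, -0.3, 0.7]
grip_width: 0.998
```

Run:
```python
from h import *
rel([.521,-.388,.12],79.55)
c=camera("scene"); cv2.imwrite("pics/s17.png",cv2.resize(c["img"][80:260,180:460],None,fx=2.8,fy=2.8,interpolation=cv2.INTER_CUBIC))
```

```text
clock 41.2 tcp [ 0.5794 -0.0686  0.195 ] instand [ 0.0657 -0.0479  0.195 ] xaxis [-0.043  0.014 -0.999] z-heading 78.9 w 0.998 F [ 0.8 -0.3  0.7] j7 1.21
shift in tool axes [ 0.073  -0.0075 -0.3251]  turn about x -0.011 (or 3.130)
```

View pics/s17.png

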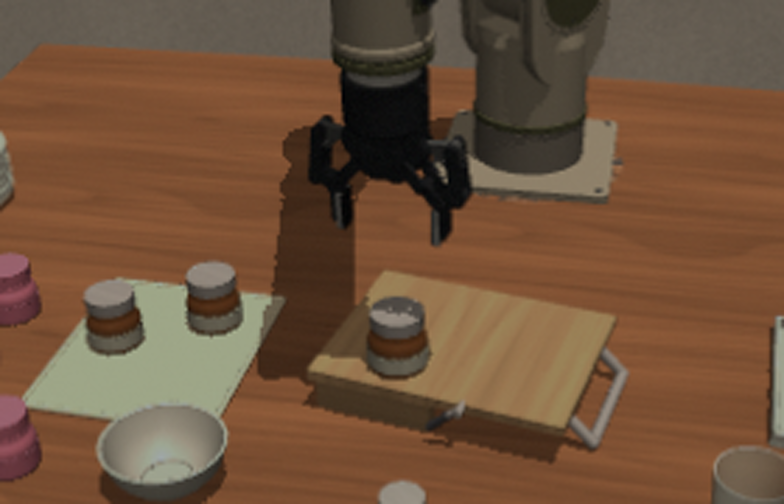

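Jar 1 is upright on the board (crop 398,335), and the other two are still on the tray at (113,317) and (213,297). Next is the far one.

Request:
play_rows(
  increments="0 -0.001 -0.036 -0.01;0 -0.001 -0.036 0;0 -0.001 -0.036 0;0 -0.001 -0.036 0;0 -0.001 -0.036 0;0 -0.001 -0.036 0;0 -0.001 -0.036 0;0 -0.001 -0.036 0;0.01 -0.001 -0.03 0;0.02 0 0 0;0 0 0 0",
)

```text
clock: 42.35
position: [0.5193, -0.3917, 0.1411]
ee_rot: [-0.432, 0.554, 0.474, 0.53]
ft_force: [-0.2, 0.6, 0.6]
grip_width: 1.004
```

Run:
```python
from h import *
rel([.521,-.388,.1],79.55)
```

```text
clock 42.4 tcp [ 0.5193 -0.3917  0.1411] instand [ 0.0652 -0.3766  0.1411] xaxis [-0.064  0.023 -0.998] z-heading 79.7 w 1.004 F [-0.2  0.6  0.6] j7 1.73
shift in tool axes [ 0.041  -0.0038  0.0034]  turn about x 0.003 (or -3.138)
```

Request:
play_rows(
  increments="0.02 -0.005 0.002 0;0.02 -0.003 0.001 0;0.02 -0.002 0 0;0.02 0 0 0;0.015 0 0 0;0.005 0 0 0;0 0 0 0",
)

```text
clock: 43.05
position: [0.5239, -0.3835, 0.0359]
ee_rot: [-0.432, 0.553, 0.477, 0.529]
ft_force: [0.3, -0.4, 0.0]
grip_width: 0.998
```

Run:
```python
from h import *
rel([.521,-.388,.034],79.55)
c=camera("scene"); cv2.imwrite("pics/s18.png",cv2.resize(c["img"][110:260,140:320],None,fx=4,fy=4,interpolation=cv2.INTER_CUBIC))
```

```text
clock 43.0 tcp [ 0.5239 -0.3835  0.0359] instand [ 0.0683 -0.3677  0.0359] xaxis [-0.066  0.026 -0.997] z-heading 80.0 w 0.998 F [ 0.3 -0.4  0. ] j7 1.68
shift in tool axes [ 0.002  0.002 -0.005]  turn about x 0.008 (or -3.133)
```

View pics/s18.png

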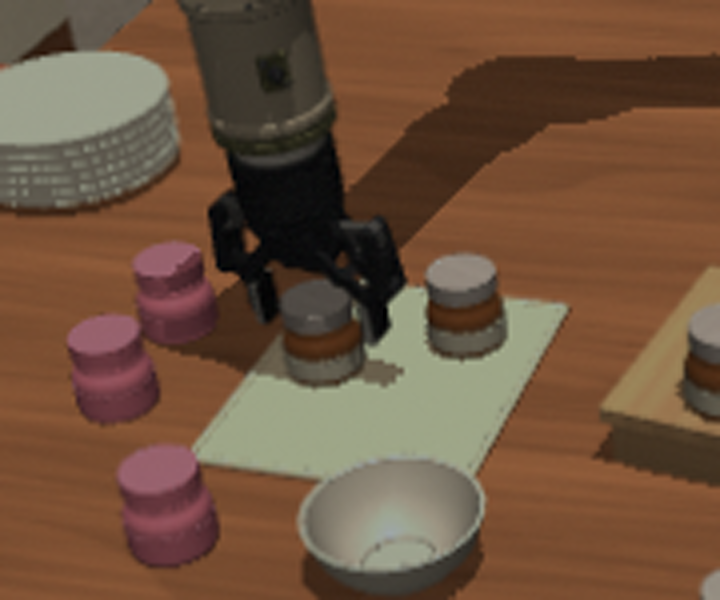

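Request:
play_rows(
  increments="0.003 0.002 -0.005 0;0 0 0 0",
)

```text
clock: 43.3
position: [0.5217, -0.3891, 0.035]
ee_rot: [-0.433, 0.553, 0.476, 0.529]
ft_force: [-0.2, 0.4, 0.2]
grip_width: 1.004
```

Request:
play_rows(
  increments="0 0 0 0;0 0 0 0;0 0 0 0;0 0 0 0;0 0 0 0",
  hand=1,
  squeeze=60,
)

```text
clock: 43.8
position: [0.5227, -0.3897, 0.0373]
ee_rot: [-0.434, 0.553, 0.475, 0.53]
ft_force: [0.8, -0.3, -1.2]
grip_width: 0.64
```

Run:
```python
from h import *
rel(st(0,.04,.15),79.55)
```

```text
clock 43.8 tcp [ 0.5227 -0.3897  0.0373] instand [ 0.0681 -0.3741  0.0373] xaxis [-0.062  0.023 -0.998] z-heading 80.0 w 0.640 F [ 0.8 -0.3 -1.2] j7 1.68
shift in tool axes [-0.1034  0.0717  0.4159]  turn about x 0.008 (or -3.134)
```

Request:
play_rows(
  increments="-0.03 0 0 0;-0.05 0 0 0;-0.05 0 0 0;-0.015 0 0 0",
)

```text
clock: 44.2
position: [0.5292, -0.3917, 0.1813]
ee_rot: [-0.431, 0.553, 0.478, 0.529]
ft_force: [0.5, -0.4, -1.2]
grip_width: 0.646
```

Request:
play_rows(
  increments="-0.001 0.011 0.034 0;-0.001 0.011 0.034 0;-0.001 0.011 0.034 0;-0.001 0.011 0.034 0;-0.001 0.011 0.034 0;-0.001 0.008 0.034 0;-0.001 0.004 0.034 0;-0.001 0 0.034 0;-0.001 0 0.034 0;-0.001 0 0.034 0;-0.001 0 0.034 0;0 0 0.03 0;0 0 0 0",
)

```text
clock: 45.5
position: [0.5328, 0.0316, 0.2035]
ee_rot: [-0.432, 0.555, 0.476, 0.529]
ft_force: [-0.1, 0.4, -1.3]
grip_width: 0.647
```

Run:
```python
from h import *
rel(st(0,.04,.1),79.55)
c=camera("scene"); cv2.imwrite("pics/s19.png",cv2.resize(c["img"][80:260,180:460],None,fx=2.8,fy=2.8,interpolation=cv2.INTER_CUBIC))
```

```text
clock 45.5 tcp [0.5328 0.0316 0.2035] instand [0.0016 0.0421 0.2035] xaxis [-0.068  0.024 -0.997] z-heading 79.9 w 0.647 F [-0.1  0.4 -1.3] j7 1.08
shift in tool axes [ 0.1033 -0.0057 -0.0033]  turn about x 0.005 (or -3.136)
```

View pics/s19.png

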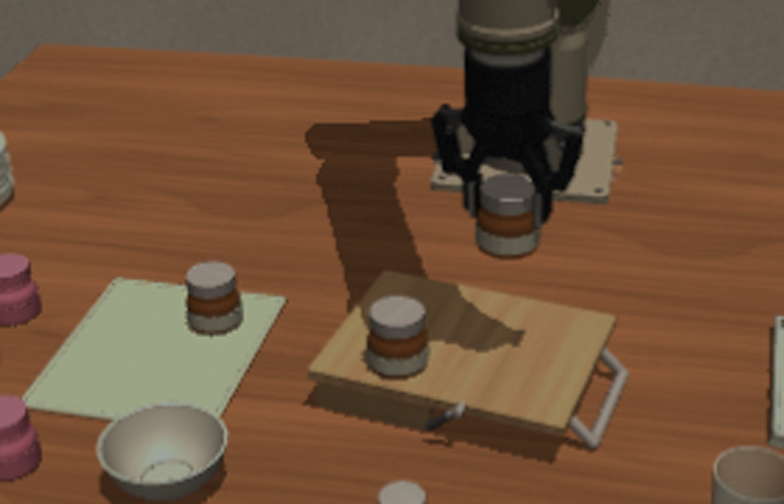

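Request:
play_rows(
  increments="0.03 -0.004 -0.002 0;0.03 -0.003 -0.001 0;0.03 -0.002 0 0;0.015 0 0 0;0.008 0 0 0;0 0 0 0",
)

```text
clock: 46.15
position: [0.5338, 0.0215, 0.0862]
ee_rot: [-0.431, 0.557, 0.472, 0.529]
ft_force: [0.6, -1.2, -1.7]
grip_width: 0.643
```

Run:
```python
from h import *
rel(st(0,.04,.0835),79.55)
```

```text
clock 46.1 tcp [0.5338 0.0215 0.0862] instand [0.0045 0.0324 0.0862] xaxis [-0.067  0.02  -0.998] z-heading 79.5 w 0.643 F [ 0.6 -1.2 -1.7] j7 1.01
shift in tool axes [0.0031 0.0043 0.0076]  turn about x -0.002 (or 3.140)
```

Request:
play_rows(
  increments="0.002 0.001 0 0;0.002 0.001 0 0;0.001 0 0 0",
)

```text
clock: 46.45
position: [0.5331, 0.0217, 0.0839]
ee_rot: [-0.432, 0.557, 0.471, 0.531]
ft_force: [0.0, -0.0, -2.7]
grip_width: 0.646
```

Run:
```python
from h import *
rel(st(0,.04,.0835),79.55)
```

```text
clock 46.5 tcp [0.5331 0.0217 0.0839] instand [0.0038 0.0324 0.0839] xaxis [-0.063  0.019 -0.998] z-heading 79.4 w 0.646 F [ 0.  -0.  -2.7] j7 1.01
shift in tool axes [0.0007 0.0037 0.0076]  turn about x -0.002 (or 3.139)
```

Request:
play_rows(
  increments="0.002 0 0 0;0.001 0 0 0",
)

```text
clock: 46.65
position: [0.5336, 0.0217, 0.0832]
ee_rot: [-0.433, 0.556, 0.47, 0.531]
ft_force: [-5.8, -0.8, 10.1]
grip_width: 0.646
```

Run:
```python
from h import *
rel(st(0,.04,.0835),79.55)
```

```text
clock 46.6 tcp [0.5336 0.0217 0.0832] instand [0.0043 0.0325 0.0832] xaxis [-0.062  0.018 -0.998] z-heading 79.4 w 0.646 F [-5.8 -0.8 10.1] j7 1.01
shift in tool axes [0.     0.0043 0.0075]  turn about x -0.002 (or 3.139)
```

Request:
play_rows(
  increments="0 0 0 0;0 0 0 0;0 0 0 0;0 0 0 0;0 0 0 0",
  hand=-1,
)

```text
clock: 47.15
position: [0.535, 0.022, 0.0847]
ee_rot: [-0.434, 0.556, 0.47, 0.532]
ft_force: [-0.7, 0.0, -0.2]
grip_width: 0.999
```

Request:
play_rows(
  increments="-0.02 0 0 0;-0.03 0 0 0;-0.04 0 0 0;-0.02 0 0 0;0 0 0 0",
)

```text
clock: 47.65
position: [0.5406, 0.0201, 0.1972]
ee_rot: [-0.433, 0.556, 0.471, 0.531]
ft_force: [-0.0, 0.4, 0.3]
grip_width: 1.001
```

Run:
```python
from h import *
rel([.467,-.295,.12],79.55)
c=camera("scene"); cv2.imwrite("pics/s20.png",cv2.resize(c["img"][80:260,180:460],None,fx=2.8,fy=2.8,interpolation=cv2.INTER_CUBIC))
```

```text
clock 47.6 tcp [0.5406 0.0201 0.1972] instand [0.0115 0.0323 0.1972] xaxis [-0.061  0.019 -0.998] z-heading 79.5 w 1.001 F [-0.   0.4  0.3] j7 1.08
shift in tool axes [ 0.0758  0.0099 -0.3238]  turn about x -0.002 (or 3.140)
```

View pics/s20.png

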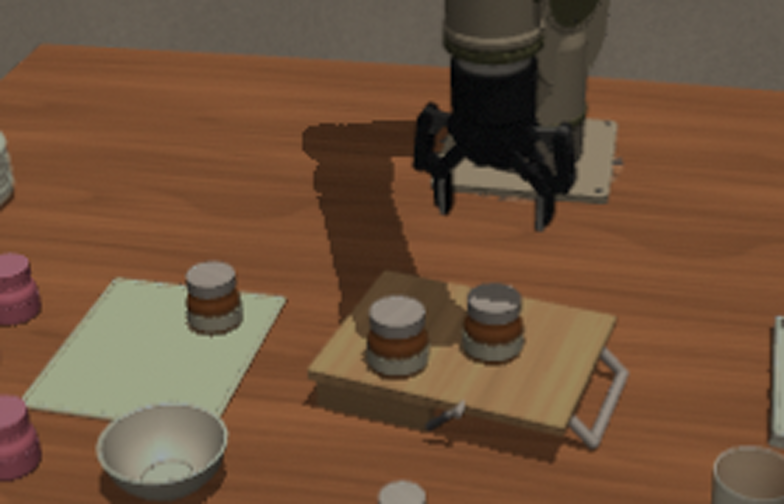

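Two jars are upright on the board at crop (398,335) and (493,323). Now the last one, at crop (213,297).

Request:
play_rows(
  increments="0 0.002 -0.036 0;0 0.002 -0.036 0;0 0.002 -0.036 0;0 0.002 -0.036 0;0 0 -0.036 0;0 0 -0.036 0;0 0 -0.036 0;0 0 -0.036 0;0.01 0 -0.03 0;0.02 0 0 0;0 0 0 0",
)

```text
clock: 48.8
position: [0.4622, -0.3005, 0.1474]
ee_rot: [-0.427, 0.558, 0.478, 0.527]
ft_force: [-1.3, 0.6, -0.1]
grip_width: 1.001
```

Run:
```python
from h import *
rel([.467,-.295,.1],79.55)
```

```text
clock 48.8 tcp [ 0.4622 -0.3005  0.1474] instand [-0.0075 -0.2973  0.1474] xaxis [-0.079  0.026 -0.997] z-heading 79.6 w 1.001 F [-1.3  0.6 -0.1] j7 1.67
shift in tool axes [ 0.047  -0.0077  0.0057]  turn about x 0.001 (or -3.140)
```

Request:
play_rows(
  increments="0.02 -0.006 0.003 0;0.02 -0.004 0.002 0;0.02 -0.003 0 0;0.02 -0.002 0 0;0.02 0 0 0;0.008 0 0 0;0 0 0 0",
)

```text
clock: 49.5
position: [0.4701, -0.2906, 0.0344]
ee_rot: [-0.428, 0.557, 0.48, 0.526]
ft_force: [-0.0, 0.1, -0.0]
grip_width: 0.997
```

Run:
```python
from h import *
rel([.467,-.295,.034],79.55)
c=camera("scene"); cv2.imwrite("pics/s21.png",cv2.resize(c["img"][110:260,140:320],None,fx=4,fy=4,interpolation=cv2.INTER_CUBIC))
```

```text
clock 49.5 tcp [ 0.4701 -0.2906  0.0344] instand [-0.0016 -0.2862  0.0344] xaxis [-0.081  0.029 -0.996] z-heading 79.9 w 0.997 F [-0.   0.1 -0. ] j7 1.58
shift in tool axes [ 0.0006  0.0022 -0.0048]  turn about x 0.007 (or -3.135)
```

View pics/s21.png

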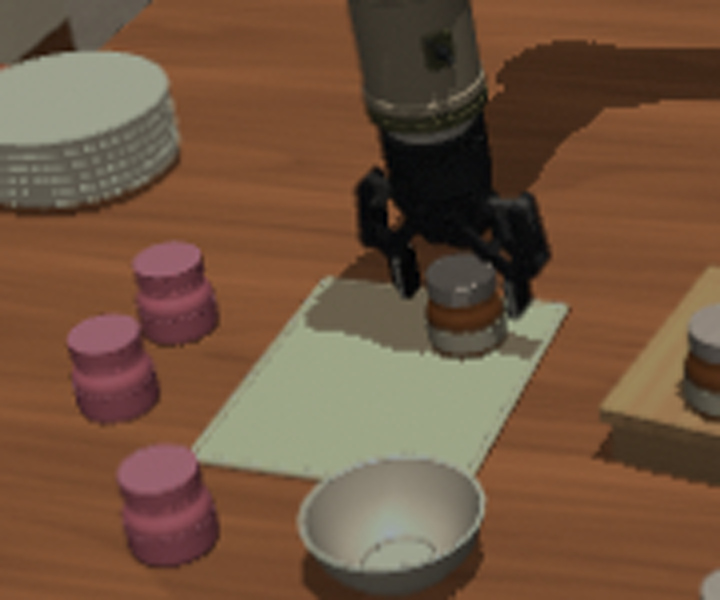

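Request:
play_rows(
  increments="0.001 0.002 -0.004 0;0 0 0 0",
)

```text
clock: 49.75
position: [0.4685, -0.2949, 0.0359]
ee_rot: [-0.429, 0.556, 0.479, 0.526]
ft_force: [0.4, -0.4, 0.6]
grip_width: 1.003
```

Request:
play_rows(
  increments="0 0 0 0;0 0 0 0;0 0 0 0;0 0 0 0;0 0 0 0",
  hand=1,
  squeeze=60,
)

```text
clock: 50.25
position: [0.4694, -0.2956, 0.0387]
ee_rot: [-0.43, 0.556, 0.478, 0.526]
ft_force: [-0.5, 0.3, -1.8]
grip_width: 0.641
```

Run:
```python
from h import *
rel(st(-.058,-.04,.15),79.55)
```

```text
clock 50.2 tcp [ 0.4694 -0.2956  0.0387] instand [-0.0013 -0.2911  0.0387] xaxis [-0.077  0.025 -0.997] z-heading 79.9 w 0.641 F [-0.5  0.3 -1.8] j7 1.59
shift in tool axes [-0.1037  0.0635  0.2528]  turn about x 0.007 (or -3.135)
```

Request:
play_rows(
  increments="-0.03 0 0 0;-0.05 0 0 0;-0.04 0 0 0;0 0 0 0",
)

```text
clock: 50.65
position: [0.4776, -0.2979, 0.1602]
ee_rot: [-0.428, 0.557, 0.48, 0.526]
ft_force: [0.6, 0.5, -3.0]
grip_width: 0.641
```

Run:
```python
from h import *
rel(st(-.058,-.04,.15),79.55)
```

```text
clock 50.6 tcp [ 0.4776 -0.2979  0.1602] instand [ 0.0072 -0.2919  0.1602] xaxis [-0.08   0.028 -0.996] z-heading 80.0 w 0.641 F [ 0.6  0.5 -3. ] j7 1.66
shift in tool axes [0.019  0.062  0.2522]  turn about x 0.007 (or -3.134)
```

Request:
play_rows(
  increments="-0.001 0.01 0.033 0;-0.001 0.01 0.033 0;-0.001 0.01 0.033 0;-0.001 0.01 0.033 0;-0.001 0.008 0.033 0;0 0.006 0.033 0;0 0.004 0.033 0;0 0 0.018 0;0 0 0 0",
)

```text
clock: 51.55
position: [0.4609, -0.0351, 0.1679]
ee_rot: [-0.427, 0.559, 0.479, 0.526]
ft_force: [0.9, -0.7, -2.5]
grip_width: 0.638
```

Run:
```python
from h import *
rel(st(-.058,-.04,.1),79.55)
c=camera("scene"); cv2.imwrite("pics/s22.png",cv2.resize(c["img"][80:260,180:460],None,fx=2.8,fy=2.8,interpolation=cv2.INTER_CUBIC))
```

```text
clock 51.5 tcp [ 0.4609 -0.0351  0.1679] instand [-0.0569 -0.0365  0.1679] xaxis [-0.084  0.027 -0.996] z-heading 79.7 w 0.638 F [ 0.9 -0.7 -2.5] j7 1.27
shift in tool axes [ 0.0677 -0.0048 -0.0043]  turn about x 0.003 (or -3.138)
```

View pics/s22.png

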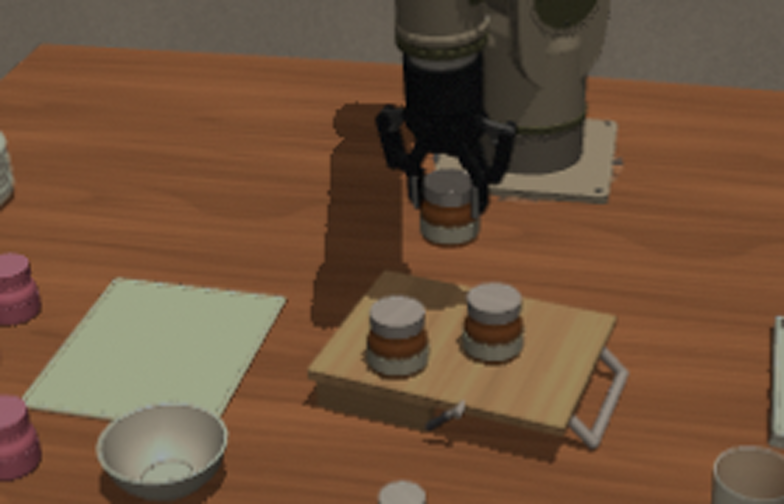

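Request:
play_rows(
  increments="0.03 -0.003 -0.002 0;0.025 -0.002 0 0;0.015 -0.002 0 0;0.008 0 0 0;0.002 0 0 0",
)

```text
clock: 52.1
position: [0.4601, -0.0433, 0.084]
ee_rot: [-0.425, 0.561, 0.477, 0.527]
ft_force: [-10.7, 3.3, 36.4]
grip_width: 0.637
```

Run:
```python
from h import *
rel(st(-.058,-.04,.085),79.55)
```

```text
clock 52.1 tcp [ 0.4601 -0.0433  0.084 ] instand [-0.0562 -0.0448  0.084 ] xaxis [-0.085  0.026 -0.996] z-heading 79.3 w 0.637 F [-10.7   3.3  36.4] j7 1.19
shift in tool axes [-0.0007  0.0019  0.0048]  turn about x -0.004 (or 3.137)
```

Contact made. I'll ease off and release.

Request:
play_rows(
  increments="-0.001 0 0 0",
)

```text
clock: 52.2
position: [0.4602, -0.0438, 0.0853]
ee_rot: [-0.424, 0.561, 0.477, 0.527]
ft_force: [0.2, 0.1, -2.1]
grip_width: 0.637
```

Request:
play_rows(
  increments="0 0 0 0;0 0 0 0;0 0 0 0;0 0 0 0;0 0 0 0",
  hand=-1,
)

```text
clock: 52.7
position: [0.4613, -0.0458, 0.0866]
ee_rot: [-0.425, 0.561, 0.475, 0.528]
ft_force: [0.2, 0.0, -1.2]
grip_width: 0.999
```

Request:
play_rows(
  increments="-0.02 0 0 0;-0.03 0 0 0;-0.04 0 0 0;-0.04 0 0 0;-0.02 0 -0.04 0;0 0 -0.04 0;0 0 -0.04 0;0 0 -0.04 0;0 0 0 0;0 0 0 0",
)

```text
clock: 53.7
position: [0.443, -0.2113, 0.2415]
ee_rot: [-0.427, 0.56, 0.476, 0.526]
ft_force: [0.5, 1.1, 0.4]
grip_width: 0.996
```

Run:
```python
from h import *
rel(st(-.058,-.04,.085),79.55)
c=camera("scene"); cv2.imwrite("pics/s23.png",c["img"])
t=camera("top"); cv2.imwrite("pics/t23.png",cv2.resize(t["img"][140:280,180:450],None,fx=2.9,fy=2.9,interpolation=cv2.INTER_CUBIC))
```

```text
clock 53.7 tcp [ 0.443  -0.2113  0.2415] instand [-0.0426 -0.213   0.2415] xaxis [-0.082  0.023 -0.996] z-heading 79.4 w 0.996 F [0.5 1.1 0.4] j7 1.64
shift in tool axes [0.1586 0.0024 0.1718]  turn about x -0.002 (or 3.139)
```

View pics/s23.png

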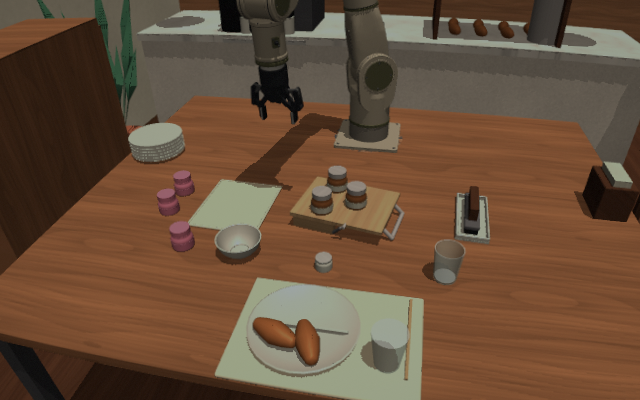

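View pics/t23.png

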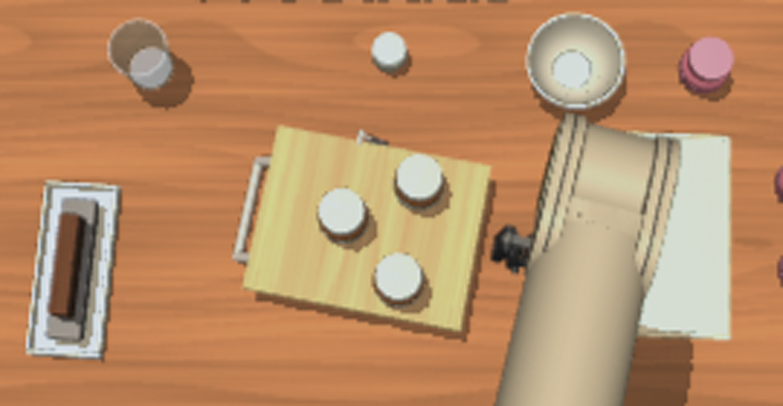

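Run:
```python
from h import *
c=camera("top")
P=ray(c,np.array([(418,178),(342,213),(399,277)])/2.9+np.array([180,140]),np.full(3,.112)); print([inst(p).round(3) for p in P])
D=ray(c,np.array([(45,182),(119,186),(103,358),(28,353)])/2.9+np.array([180,140]),np.full(4,.018)).mean(0)
W=ray(c,np.array([(60,212),(83,214),(72,318),(50,316)])/2.9+np.array([180,140]),np.full(4,.075)).mean(0); print(D.round(3),W.round(3))
o=get_obs(); print(o["ft_force"].round(2),np.abs(o["joint_velocities"]).max())
```

```text
[array([ 0.055, -0.05 ,  0.112]), array([-0.001,  0.028,  0.112]), array([-0.061, -0.05 ,  0.112])]
[0.474 0.345 0.018] [0.471 0.34  0.075]
[ 0.01 -0.42  0.48] 0.010073621421813431
```

All checks are within limits, so I'm handing in.

Run:
```python
from h import *
print(workorder.hand_in())
```

```text
the job is handed in; nothing more can be done
None
```

The jam stand is set up and handed in at about 54 s of the 210 s; the hand-in reports no verdict.

- **Leaf:** I swung it over by its bar and let go at about 110–115°. It snapped fully open and lies flat in both camera views.
- **Wiping:** I drew the wiper from y ≈ −109 mm to +115 mm in the stand's frame, pressing with a net 5–7 N all the way. It stayed near the stand's middle, with x within 3 mm.
- **Wiper:** It is back in its dish, upright and released, about 5 mm from the dish's centre.
- **Jars:** Three were present. All stand upright on the board at about (55, −50), (−1, 28) and (−61, −50) mm, inside the ±80 by ±110 mm limits.
- **Left alone:** The tumbler, bowl, creamer and pink look-alikes look unmoved, and the gripper is clear of everything.

Four things did not go smoothly:

- **Tool tilt:** It crept up to about 0.11 rad while carrying things. I re-gripped the wiper flat on the board before wiping, and later straightened the tool by pressing the closed fingertips on bare table.
- **High force:** One of those table presses briefly read about 88 N vertically, 94 N in all, at the wrist (limit 120 N). I backed off at once.
- **Knocked jar:** One jar was knocked aside on the tray during the run, so I measured the jars again before grasping.
- **Position check:** My two ways of locating the jars disagreed by about 5–7 mm, so I used values in between.

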